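# Fit palm handles to the gouge tangs

### The job

First clear up: lift the sanding block off the cork mat and lay it flat in its shallow wooden tray, then lift the strop that was left lying across the rack, on top of the upturned gouge tangs, and lay it flat on the mat, wholly on it and lengthwise along it. Then press every loose palm handle, bore down, onto a tang of its own until its brass foot is fully home against the steel collar and friction alone holds it. Leave the mallet, the glue bottle and the mug standing where they are.

Things in the scene. Friction and masses are not known exactly. Their poses are not given: they have to be found in the camera images.
- rack: Fixed wooden rack, 318 mm long (along its y), 74 mm wide (x), 30 mm high, with an upright cheek 14 mm thick and 74 mm wide at each end, cheek tops 72 mm above the bench. Five steel gouge tangs stand upright in a row along its y, 56 mm apart, at y = -112, -56, 0, 56, 112 mm. Origin: centre of the underside on the bench; z up.
- tang1 (a point): Tang 1: centre of its collar's top (steel, 25 mm across, 34 mm above the bench), where a handle's foot comes home. The upright tapered tang with three sprung ribs rises 25 mm: 17.6 mm across at the collar, 8 mm at the tip. Fits any handle. By its own weight a handle stops 5 to 10 mm short; a push of 6 to 18 N drives it home, where it stays. z up.
- tang2 (a point): Tang 2: centre of its collar's top (steel, 25 mm across, 34 mm above the bench), where a handle's foot comes home. The upright tapered tang with three sprung ribs rises 25 mm: 17.6 mm across at the collar, 8 mm at the tip. Fits any handle. By its own weight a handle stops 5 to 10 mm short; a push of 6 to 18 N drives it home, where it stays. z up.
- tang3 (a point): Tang 3: centre of its collar's top (steel, 25 mm across, 34 mm above the bench), where a handle's foot comes home. The upright tapered tang with three sprung ribs rises 25 mm: 17.6 mm across at the collar, 8 mm at the tip. Fits any handle. By its own weight a handle stops 5 to 10 mm short; a push of 6 to 18 N drives it home, where it stays. z up.
- tang4 (a point): Tang 4: centre of its collar's top (steel, 25 mm across, 34 mm above the bench), where a handle's foot comes home. The upright tapered tang with three sprung ribs rises 25 mm: 17.6 mm across at the collar, 8 mm at the tip. Fits any handle. By its own weight a handle stops 5 to 10 mm short; a push of 6 to 18 N drives it home, where it stays. z up.
- tang5 (a point): Tang 5: centre of its collar's top (steel, 25 mm across, 34 mm above the bench), where a handle's foot comes home. The upright tapered tang with three sprung ribs rises 25 mm: 17.6 mm across at the collar, 8 mm at the tip. Fits any handle. By its own weight a handle stops 5 to 10 mm short; a push of 6 to 18 N drives it home, where it stays. z up.
- handle1: Loose dark-wood palm handle, 80 g (may be absent), standing bore down. 50 mm tall; brass foot 42 mm across, waist 35 mm, round head 44 mm across, straight-sided from 28 to 41 mm above the foot (grip there), domed top. Tapered bore in the foot: mouth 16.4 mm across, 27 mm deep. Origin: centre of the foot, z up; when home, the origin lies on the collar (point tangN).
- handle2: Loose dark-wood palm handle, 80 g (may be absent), standing bore down. 50 mm tall; brass foot 42 mm across, waist 35 mm, round head 44 mm across, straight-sided from 28 to 41 mm above the foot (grip there), domed top. Tapered bore in the foot: mouth 16.4 mm across, 27 mm deep. Origin: centre of the foot, z up; when home, the origin lies on the collar (point tangN).
- handle3: Loose dark-wood palm handle, 80 g (may be absent), standing bore down. 50 mm tall; brass foot 42 mm across, waist 35 mm, round head 44 mm across, straight-sided from 28 to 41 mm above the foot (grip there), domed top. Tapered bore in the foot: mouth 16.4 mm across, 27 mm deep. Origin: centre of the foot, z up; when home, the origin lies on the collar (point tangN).
- handle4: Loose dark-wood palm handle, 80 g (may be absent), standing bore down. 50 mm tall; brass foot 42 mm across, waist 35 mm, round head 44 mm across, straight-sided from 28 to 41 mm above the foot (grip there), domed top. Tapered bore in the foot: mouth 16.4 mm across, 27 mm deep. Origin: centre of the foot, z up; when home, the origin lies on the collar (point tangN).
- handle5: Loose dark-wood palm handle, 80 g (may be absent), standing bore down. 50 mm tall; brass foot 42 mm across, waist 35 mm, round head 44 mm across, straight-sided from 28 to 41 mm above the foot (grip there), domed top. Tapered bore in the foot: mouth 16.4 mm across, 27 mm deep. Origin: centre of the foot, z up; when home, the origin lies on the collar (point tangN).
- block: Loose sanding block, wood with a black rubber sole, 60 mm (x) by 100 mm (y) by 30 mm high, 120 g. It starts lying flat on the cork mat. Origin: centre of its underside; z up.
- tray: Fixed shallow open wooden tray, 130 mm (x) by 150 mm (y) outside, 18 mm high, walls and floor 5 mm thick. Origin: centre of its underside, on the bench; z up.
- strop: Loose leather-faced wooden strop, a plain bar 330 mm long (its x), 56 mm wide (y), 18 mm thick (the thin leather stands 2 mm higher), 280 g. It starts lying across the two cheeks of the rack, over all the tangs, its x along the rack's y. Origin: centre of its underside; z up (leather side).
- mat: Fixed cork mat on the bench, 390 mm (x) by 120 mm (y), 4 mm thick. Origin: centre of its underside, on the bench; z up.
- mallet: Bystander: round wooden carver's mallet standing on its head, 84 mm across, 200 mm tall. Origin: centre of the underside.
- glue: Bystander: white glue bottle with orange cap, 54 mm across, 150 mm tall. Origin: centre of the underside.
- mug: Bystander: blue mug, 80 mm across, 90 mm tall. Origin: centre of the underside.
Things that resemble listed ones, but are neither listed nor needed, are in the scene too. What is shaped like the handle1 but turquoise is not meant.

How it is judged:
By the outcome, as a careful person would: the job done as asked, in the order asked, and still so for the second after the job is handed in, with the robot touching nothing.
Of handle1, handle2, handle3, handle4, handle5 only 3 to 5 are there at a start; the rules pass over those that are not, and their reading is None.
At some moment in a run one of handle1, handle2, handle3, handle4, handle5 may be knocked a few centimetres aside while the robot is not near it.
It also fails if it takes over 210 s, if anything falls off the work surface, if the arm or the gripper's body presses on something with over 40 N, if the wrist force passes 120 N, or if a joint passes its speed limit or range.

### The arm

A 6-joint arm with a two-finger parallel gripper is mounted at the origin on the work surface. World frame = base frame: x ahead of the robot, y to its left, z up, the work surface at z = 0. Lengths are in mm, angles in degrees, forces in N, time in s.
With the tool pointing down it reaches from about 350 to 850 mm from the base axis. Payload 8.1 kg.
Tool frame: the origin (TCP) lies at the very end of the fingers, on their centre line; the grasp point (between the pads) lies 19 mm behind it (r.grasp_offset is the distance from the TCP to the grasp point, in mm); z points along the fingers, y is the line along which they close (so a half turn about z gives the same grasp; the last joint's range is limited). The gripper opens to 85 mm and grips with 20 to 120 N. Pads are 22 mm wide; open, the fingers measure 114 mm over their backs; the gripper's body (76 mm by 85 mm) begins 54 mm behind the grasp point. The pads swing forward as they close: fully open they stand 13 mm farther back than shut.
Start: joints at [59.908, 7.471, 85.268, -0, 87.261, -4.893], TCP at [255.435, 542.916, 231.292] pointing down, gripper open.
Joint ranges: [-169.43, 169.43], [-51.17, 129.36], [1.28, 143.12], [-76.62, 256.62], [0, 156.53], [-152.29, 152.29]. Speed limits (degrees/s): [136.94, 136.94, 159.86, 180, 180, 180].

### API

Orientations are given as [roll, pitch, yaw] about the fixed x, y, z axes, in that order (R = Rz(yaw) Ry(pitch) Rx(roll)).
In Python, from bench import r gives the robot as it stands.
- The arm moves only by the tool carry_out, never from a script. Its argument "commands" is a list of rows, each an object with "jaw": the finger opening in m, from 0 to 0.0854; "translation": the shift along the tool's x, y, z in m, a list of three; "spin": the turn about the tool's z in rad. A call has exactly 8 rows; each row shifts and turns the commanded pose from where the row before left it, along the tool's axes as they then stand; what a row does not reach is not made up. A row lasts 1/12 s, in which the tool goes at most 41.7 mm and 7.16 degrees, less where a joint would pass 70% of its speed; a pose out of reach is approached as far as the arm can. A call is refused whole if a number of a shift passes 0.0417 or a number of a turn 0.125, either way. A call with a gripper value outside its range is refused whole. The fingers move at their own pace and stop on an object; "squeeze" is the grip in N (left out, the last holds). Time passes only in rows, so rows that do not move let the fingers close, or fill a call up. It gives the time, the measured TCP pose, the force, the opening and the grip force at its end, in the units of the state.
- r.sense(): the state, without advancing time (a new reading comes with each control period).
- r.snapshot(name): name is "scene" or "side" or "wrist"; returns a dict with "pixels" (400x640x3 uint8, blue, green, red), "K" (3x3 intrinsics, pixels), "extrinsics" (4x4, takes a point from camera to world coordinates). Camera axes: x right, y down, z forward; pixel columns grow to the right and rows downward; lengths in mm; the calibration is good to about 2 mm. A picture is of the moment at which its call begins. There is no depth.
- r.hand_in(): hands the job in; it is judged then, once.
Trained networks look in a picture, given as the dict that the camera call returned (one of the last four; its "shot" number tells which), for a name from the list of things; names that differ only in an ending like _2 or _b are one class to them, and where a whole thing is asked for, a point or a joint stands for the part that bears it (a point fixed in the world has none). Each returns a list of dicts, best first, with "score" (0 to 1); they miss things now and then, are a little off and sometimes report something else, mostly with a low value. They report only what shows in the picture. A call takes as long as a camera call. They do not tell look-alikes from the thing itself.
- r.spot_in(picture, target): "xy" ([column, row] in pixels, amid what is visible of it).
- r.regions_of(picture, target): "pixels" (400x640 bool, what is visible of it) and "xy" ([column, row] in pixels, amid what is visible of it).
- r.landmark_of(picture, target): "xy" ([column, row] in pixels: a listed point, or the origin of a listed thing).
The state is a dict: "time": time; "joint_pos": joint angles; "qd": joint speeds; "joint_efforts": joint torques, N m; "tool_pos": TCP position; "tcp_rot": TCP orientation; "ft_force": force on the tool from outside, world axes, zero at the start; "wrist_torque": the same for the moment, N m; "finger_gap": finger opening in mm; "grip_force": force on a finger pad.
Only numpy, scipy, OpenCV 4.12 (cv2) and the standard library are available. Lean on these libraries where they do the work, as an engineer would, in place of code of your own. Each camera call takes 0.05 s, during which the arm holds its last target. There are 200 camera calls.

## Working session

There is one attempt and no reset: what is moved stays moved. The work goes in short steps, Python scripts to look and compute and a tool call to move; the robot and the scene stay as the last step left them, time stands still between calls to the robot, and variables do not carry over. Pictures are saved under pics/ and viewed, at most 14 in all, crops included, and the job is handed in when it is done.

Besides the shell and the picture viewer there is one more tool, called after "Emit:" as a command line: name --argument value ..., lists and objects as JSON in quotes. carry_out: Moves the arm, as the interface text tells. Its arguments: {"type":"object","properties":{"commands":{"type":"array","items":{"type":"object","properties":{"jaw":{"type":"number"},"translation":{"type":"array","items":{"type":"number"}},"spin":{"type":"number"}}}},"squeeze":{"type":"number"}},"required":["commands"]}

```bash
ls; mkdir -p pics
cat > h.py <<'E'
import numpy as np, cv2
from bench import r
def px2w(s,xy,z):
    K=np.array(s["K"]);T=np.array(s["extrinsics"])
    d=T[:3,:3]@np.linalg.solve(K,[xy[0],xy[1],1]);o=T[:3,3]
    return o+d*(z-o[2])/d[2]
def w2px(s,p):
    K=np.array(s["K"]);T=np.array(s["extrinsics"])
    q=K@(T[:3,:3].T@(np.array(p)-T[:3,3]));return q[:2]/q[2]
E
python3 - <<'E'
from h import *
for n in ["scene","side"]:
    s=r.snapshot(n);cv2.imwrite(f"pics/{n}0.png",s["pixels"])
    print(n,np.round(s["extrinsics"],2).tolist())
    for t,z in [("rack",0),("tang1",34),("handle1",0),("block",4),("tray",0),("strop",72),("mat",0),("mallet",0),("glue",0),("mug",0)]:
        print(t,[(round(d["score"],2),np.round(d["xy"]).tolist(),np.round(px2w(s,d["xy"],z)[:2]).tolist()) for d in r.landmark_of(s,t)])
print(r.sense())
E
```

```text
pics
scene [[0.67, 0.6, -0.45, 1106.6], [0.75, -0.54, 0.39, -472.72], [-0.01, -0.59, -0.81, 1043.7], [0.0, 0.0, 0.0, 1.0]]
rack [(0.68, [334.0, 219.0], [611.0, -9.0])]
tang1 [(0.96, [359.0, 195.0], [613.0, 89.0]), (0.87, [334.0, 214.0], [614.0, -13.0]), (0.84, [347.0, 208.0], [625.0, 30.0]), (0.81, [322.0, 228.0], [629.0, -70.0]), (0.66, [304.0, 240.0], [623.0, -132.0])]
handle1 [(0.73, [263.0, 303.0], [679.0, -324.0]), (0.69, [255.0, 271.0], [592.0, -284.0]), (0.56, [267.0, 209.0], [447.0, -134.0]), (0.56, [222.0, 286.0], [568.0, -377.0]), (0.54, [327.0, 172.0], [462.0, 96.0])]
block [(0.7, [386.0, 142.0], [501.0, 331.0])]
tray [(0.56, [196.0, 238.0], [394.0, -349.0])]
strop [(0.75, [334.0, 203.0], [606.0, -5.0]), (0.53, [253.0, 272.0], [625.0, -301.0]), (0.4, [334.0, 214.0], [634.0, -30.0])]
mat [(0.6, [379.0, 134.0], [456.0, 345.0])]
mallet [(0.59, [335.0, 214.0], [599.0, 7.0]), (0.56, [423.0, 191.0], [719.0, 267.0])]
glue [(0.89, [302.0, 308.0], [757.0, -254.0])]
mug [(0.96, [357.0, 273.0], [783.0, -81.0])]
side [[-0.99, -0.12, 0.11, 500.66], [-0.16, 0.65, -0.75, 669.4], [0.02, -
[... 942 characters left out ...]
0, -92.0])]
{'time': 1.1, 'joint_pos': array([ 5.99087595e+01,  7.47181510e+00,  8.52658689e+01,  1.81634317e-03,
        8.72625767e+01, -4.89397999e+00]), 'qd': array([-0.09600549,  0.00444881, -0.00920909,  0.07869484,  0.09992449,
       -0.04287031]), 'joint_efforts': array([ 6.81253860e-04, -5.69335735e+01, -5.00861406e+01,  1.03543339e-04,
        1.02283371e-03,  2.80232354e-05]), 'tool_pos': array([255.42525587, 542.92849488, 231.30398274]), 'tcp_rot': array([-1.79999895e+02, -1.82988987e-03,  1.54802653e+02]), 'ft_force': array([-0.94814428, -0.07074767, -0.41748484]), 'wrist_torque': array([-0.04327004, -0.02460759,  0.02830456]), 'grip_force': 0.0, 'finger_gap': 85.0804860606149}
```

View pics/scene0.png

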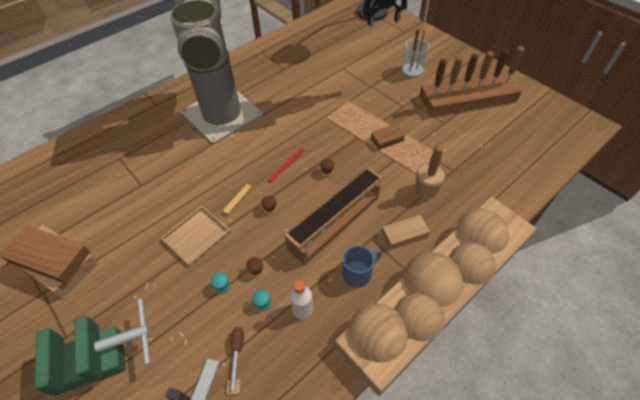

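View pics/side0.png

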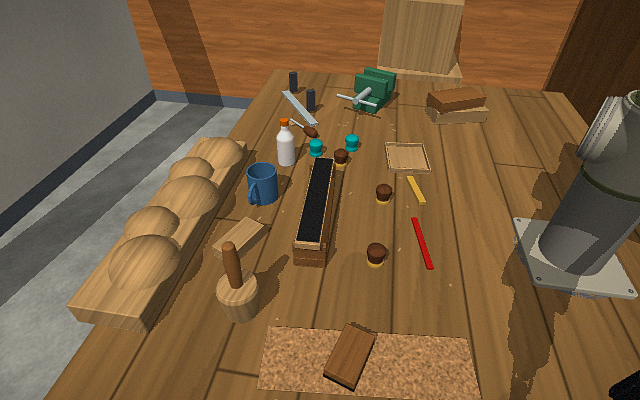

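Scene picture: the dark handles stand at (327,165), (269,203) and (255,265). The turquoise look-alikes are at (221,283) and (262,299). The sanding block on the mat is at (388,136); its look-alikes are the pale offcut at (406,230) and the stacked wood at (45,255). The strop is on the rack at (335,207) and the tray is at (196,236). I'll fit poses from the silhouettes in both views and crop the chosen block.

```bash
cat >> h.py <<'E'
from scipy.optimize import minimize
def box(L,W,H,z0):
    return np.array([[sx*L/2,sy*W/2,z] for sx in(-1,1) for sy in(-1,1) for z in(z0,z0+H)])
def cyl(z0,prof):
    a=np.linspace(0,2*np.pi,24,endpoint=False)
    return np.array([[d/2*np.cos(t),d/2*np.sin(t),z0+z] for d,z in prof for t in a])
HPROF=[(42,0),(42,8),(44,28),(44,41),(26,49)]
def sil(s,P,p):
    c,q=np.cos(p[2]),np.sin(p[2])
    W=np.c_[P[:,0]*c-P[:,1]*q+p[0],P[:,0]*q+P[:,1]*c+p[1],P[:,2]]
    px=np.array([w2px(s,w) for w in W])
    m=np.zeros((1600,2560),np.uint8)
    cv2.fillConvexPoly(m,cv2.convexHull(np.round((px*4+1.5)).astype(np.int32)),1)
    return cv2.resize(m.astype(np.float32),(640,400),interpolation=cv2.INTER_AREA)
def fit(views,P,x0,y0,yaws):
    def cost(p):
        c=0
        for s,m in views:
            a=sil(s,P,[p[0],p[1],p[2]/30]);c+=1-np.minimum(a,m).sum()/np.maximum(a,m).sum()
        return c/len(views)
    best=None
    for y in yaws:
        o=minimize(cost,[x0,y0,np.radians(y)*30],method="Nelder-Mead",options=dict(initial_simplex=np.array([x0,y0,np.radians(y)*30])+np.array([[0,0,0],[12,0,0],[0,12,0],[0,0,5]]),xatol=.1,fatol=1e-4,maxiter=120))
        if best is None or o.fun<best.fun:best=o
    return np.round([best.x[0],best.x[1],np.degrees(best.x[2]/30)],1).tolist(),round(1-best.fun,3)
def pick(s,t,p,tol=14):
    q=w2px(s,p);L=[d for d in r.regions_of(s,t) if np.hypot(*(np.array(d["xy"])-q))<tol]
    return [(s,L[0]["pixels"].astype(np.float32))] if L else []
def go(x,y,z,yaw):
    st=r.sense();p=st["tool_pos"];yw=st["tcp_rot"][2]
    dy=(yaw-yw+90)%180-90
    a=np.radians(yw+dy);d=np.array([x,y,z])-p
    print("spin(rad)",round(-np.radians(dy),3),"then tool xyz mm",np.round([d[0]*np.cos(a)+d[1]*np.sin(a),d[0]*np.sin(a)-d[1]*np.cos(a),-d[2]],1).tolist(),"| now",np.round(p,1).tolist(),round(yw,1))
E
python3 - <<'E'
from h import *
S=[r.snapshot(n) for n in("scene","side")]
def f(t,P,x,y,z,yaws):
    v=[w for s in S for w in pick(s,t,[x,y,z])]
    print(t,len(v),fit(v,P,x,y,yaws) if v else None)
f("block",box(60,100,30,4),497,340,20,[-60,-30,0,30,60,90])
f("mat",box(390,120,4,0),458,346,2,[-15,0,15])
f("tray",box(130,150,18,0),384,-353,8,[-30,0,30])
f("strop",box(330,56,19,72),618,-10,82,[80,95,110])
f("rack",box(74,318,30,0),618,-10,20,[0,15])
for x,y in[(463,98),(450,-132),(595,-290)]: f("handle1",cyl(0,HPROF),x,y,25,[0])
for s,n in zip(S,("a","b")):
    c=np.r_[w2px(s,[497,340,20])].astype(int)
    print(n,c)
    cr=s["pixels"][max(0,c[1]-60):c[1]+60,max(0,c[0]-90):c[0]+90]
    cv2.imwrite(f"pics/crop_{n}.png",cv2.resize(cr,None,fx=4,fy=4)[:600,:800])
w=r.snapshot("wrist");cv2.imwrite("pics/w0.png",w["pixels"]);print(np.round(w["extrinsics"],2).tolist())
E
```

```text
block 2 ([495.1, 343.9, -16.7], np.float64(0.919))
mat 1 ([458.5, 339.4, 5.9], np.float64(0.78))
tray 2 ([387.0, -344.0, 7.4], np.float64(0.955))
strop 1 ([619.0, -12.7, 92.6], np.float64(0.959))
rack 1 ([625.9, -18.7, 3.4], np.float64(0.544))
handle1 2 ([460.2, 98.7, 8.5], np.float64(0.887))
handle1 2 ([452.9, -127.9, -3.1], np.float64(0.925))
handle1 2 ([592.3, -280.9, -1.8], np.float64(0.896))
a [387 136]
b [348 351]
[[0.43, 0.86, 0.28, 182.47], [0.9, -0.4, -0.13, 576.31], [-0.0, 0.31, -0.95, 374.28], [0.0, 0.0, 0.0, 1.0]]
```

View pics/crop_b.png

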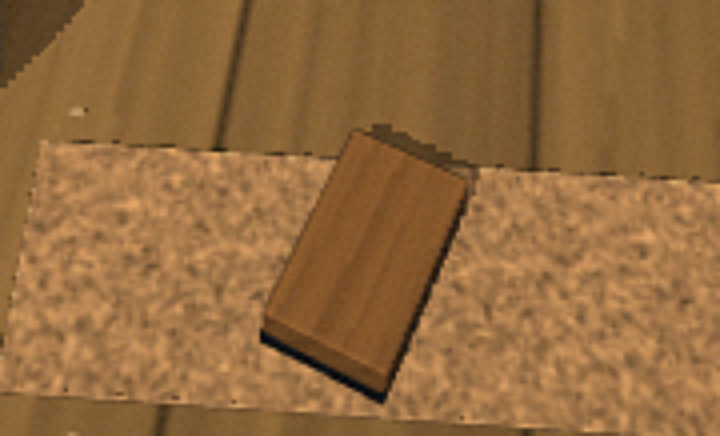

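View pics/w0.png

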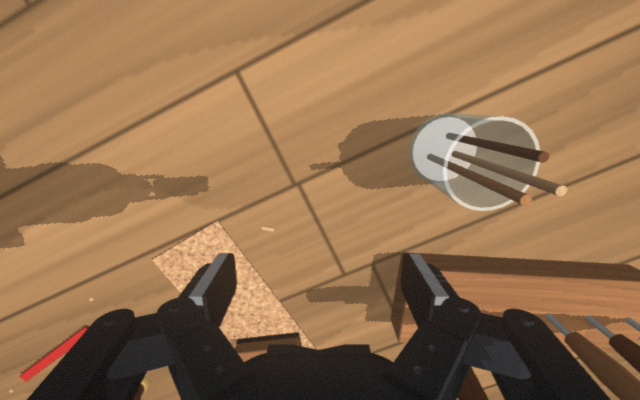

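The crop confirms the brown wooden block with the black sole, lying on the mat. I'll move above it and refine with the wrist camera.

```bash
python3 -c "
from h import *
go(495,344,180,73.3)"
```

```text
spin(rad) 1.422 then tool xyz mm [-121.7, 286.6, 51.3] | now [255.4, 542.9, 231.3] 154.8
```

Emit:
carry_out --commands '[{"spin":0.1185},{"spin":0.1185},{"spin":0.1185},{"spin":0.1185},{"spin":0.1185},{"spin":0.1185},{"spin":0.1185},{"spin":0.1185}]'

```text
invalid input
```

Emit:
carry_out --commands '[{"spin":0.1185},{"spin":0.1185},{"spin":0.1185},{"spin":0.1185},{"translation":[-0.015,0.036,0.006]},{"translation":[-0.015,0.036,0.006]},{"translation":[-0.015,0.036,0.006]},{"translation":[-0.015,0.036,0.006]}]'

```text
invalid input
```

Emit:
carry_out --commands '[{"translation":[-0.015,0.036,0.006]},{"translation":[-0.015,0.036,0.006]},{"translation":[-0.015,0.036,0.006]},{"translation":[-0.015,0.034,0.006]},{},{},{},{}]'

```text
invalid input
```

```bash
cat > f.py <<'E'
from h import *
def look(names,items):
    S=[r.snapshot(n) for n in names]
    for t,P,x,y,z,yaws in items:
        for s,n in zip(S,names):
            v=pick(s,t,[x,y,z],60 if n=="wrist" else 14)
            if v: print(t,n,fit(v,P,x,y,yaws))
    return S
E
python3 - <<'E'
from f import *
S=look(["wrist","scene","side"],[("block",box(60,100,30,4),495,344,20,[-17])])
go(495,344,180,73.3)
cv2.imwrite("pics/w1.png",S[0]["pixels"])
E
```

```text
block scene ([497.1, 342.7, -15.6], np.float64(0.944))
block side ([494.2, 345.8, -17.2], np.float64(0.967))
spin(rad) 1.422 then tool xyz mm [-121.7, 286.6, 51.3] | now [255.4, 542.9, 231.3] 154.8
```

View pics/w1.png

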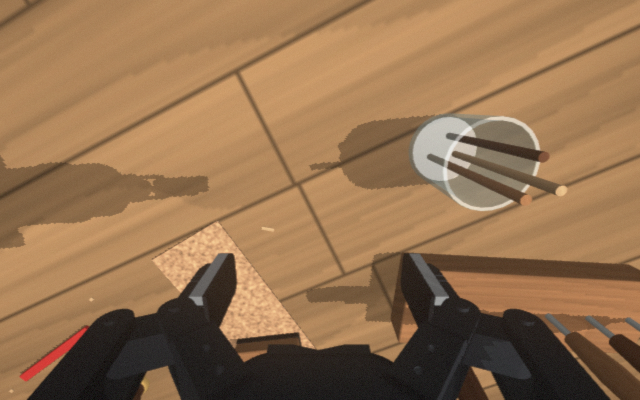

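The calls were refused because each row needs every field, so the wrist view hasn't changed. I'll give full rows.

Emit:
carry_out --commands '[{"jaw":0.085,"translation":[0,0,0],"spin":0.1185},{"jaw":0.085,"translation":[0,0,0],"spin":0.1185},{"jaw":0.085,"translation":[0,0,0],"spin":0.1185},{"jaw":0.085,"translation":[0,0,0],"spin":0.1185},{"jaw":0.085,"translation":[0,0,0],"spin":0.1185},{"jaw":0.085,"translation":[0,0,0],"spin":0.1185},{"jaw":0.085,"translation":[0,0,0],"spin":0.1185},{"jaw":0.085,"translation":[0,0,0],"spin":0.1185}]' --squeeze 40

```text
time: 3.02
tool_pos: [255.4, 542.9, 231.3]
tcp_rot: [180.0, 0.0, 100.1]
ft_force: [-1.1, 0.5, 1.1]
finger_gap: 84.9
grip_force: 0.0
```

Emit:
carry_out --commands '[{"jaw":0.085,"translation":[0,0,0],"spin":0.1185},{"jaw":0.085,"translation":[0,0,0],"spin":0.1185},{"jaw":0.085,"translation":[0,0,0],"spin":0.1185},{"jaw":0.085,"translation":[0,0,0],"spin":0.1185},{"jaw":0.085,"translation":[-0.015,0.036,0.006],"spin":0},{"jaw":0.085,"translation":[-0.015,0.036,0.006],"spin":0},{"jaw":0.085,"translation":[-0.015,0.036,0.006],"spin":0},{"jaw":0.085,"translation":[-0.015,0.036,0.006],"spin":0}]'

```text
time: 3.68
tool_pos: [377.0, 443.1, 207.2]
tcp_rot: [180.0, -0.0, 73.4]
ft_force: [-0.3, 0.5, 0.2]
finger_gap: 85.1
grip_force: 0.0
```

Emit:
carry_out --commands '[{"jaw":0.085,"translation":[-0.015,0.036,0.006],"spin":0},{"jaw":0.085,"translation":[-0.015,0.036,0.006],"spin":0},{"jaw":0.085,"translation":[-0.015,0.036,0.006],"spin":0},{"jaw":0.085,"translation":[-0.015,0.034,0.006],"spin":0},{"jaw":0.085,"translation":[0,0,0],"spin":0},{"jaw":0.085,"translation":[0,0,0],"spin":0},{"jaw":0.085,"translation":[0,0,0],"spin":0},{"jaw":0.085,"translation":[0,0,0],"spin":0}]'

```text
time: 4.35
tool_pos: [494.3, 346.8, 183.6]
tcp_rot: [-180.0, -0.0, 73.4]
ft_force: [0.3, 0.7, 0.4]
finger_gap: 85.3
grip_force: 0.0
```

Run:
```python
from f import *
S=look(["wrist"],[("block",box(60,100,30,4),495,344,20,[-17])])
go(495,344,180,73.3)
cv2.imwrite("pics/w2.png",S[0]["pixels"])
```

```text
block wrist ([493.2, 345.8, -17.3], np.float64(0.974))
spin(rad) 0.002 then tool xyz mm [-2.7, 1.7, 3.7] | now [494.2, 347.1, 183.7] 73.4
```

View pics/w2.png

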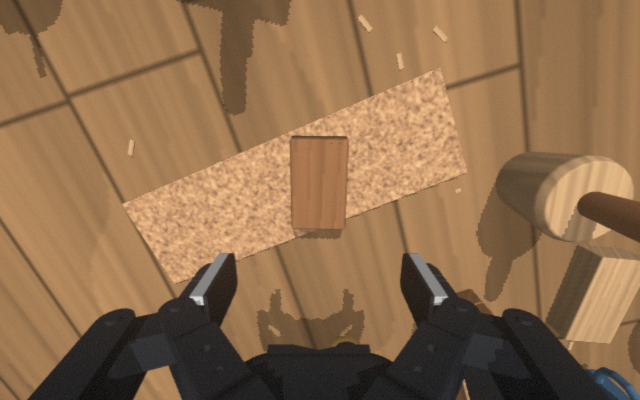

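Wrist picture: the block is centred at (320,183) and the whole mat shows, with corners at (440,68), (466,172), (178,283) and (124,204). Going down to grip.

Emit:
carry_out --commands '[{"jaw":0.085,"translation":[-0.001,0.001,0.03],"spin":0},{"jaw":0.085,"translation":[0,0,0.03],"spin":0},{"jaw":0.085,"translation":[0,0,0.03],"spin":0},{"jaw":0.085,"translation":[0,0,0.03],"spin":0},{"jaw":0.085,"translation":[0,0,0.03],"spin":0},{"jaw":0.085,"translation":[0,0,0.02],"spin":0},{"jaw":0.085,"translation":[0,0,0],"spin":0},{"jaw":0.05,"translation":[0,0,0],"spin":0}]' --squeeze 40

```text
time: 5.12
tool_pos: [494.0, 344.9, 12.4]
tcp_rot: [-179.9, 0.1, 73.4]
ft_force: [0.0, 0.3, 1.0]
finger_gap: 75.2
grip_force: 0.0
```

Emit:
carry_out --commands '[{"jaw":0.05,"translation":[0,0,0],"spin":0},{"jaw":0.05,"translation":[0,0,0],"spin":0},{"jaw":0.05,"translation":[0,0,0],"spin":0},{"jaw":0.05,"translation":[0,0,0],"spin":0},{"jaw":0.05,"translation":[0,0,0],"spin":0},{"jaw":0.05,"translation":[0,0,0],"spin":0},{"jaw":0.05,"translation":[0,0,0],"spin":0},{"jaw":0.05,"translation":[0,0,0],"spin":0}]'

```text
time: 5.78
tool_pos: [497.3, 345.8, 15.9]
tcp_rot: [179.9, -0.2, 73.3]
ft_force: [-1.9, 0.5, 7.1]
finger_gap: 59.1
grip_force: 45.7
```

Emit:
carry_out --commands '[{"jaw":0.05,"translation":[0,0,-0.005],"spin":0},{"jaw":0.05,"translation":[0,0,-0.015],"spin":0},{"jaw":0.05,"translation":[0,0,-0.03],"spin":0},{"jaw":0.05,"translation":[0,0,-0.04],"spin":0},{"jaw":0.05,"translation":[0,0,-0.04],"spin":0},{"jaw":0.05,"translation":[0,0,-0.04],"spin":0},{"jaw":0.05,"translation":[0,0,0],"spin":0},{"jaw":0.05,"translation":[0,0,0],"spin":0}]'

```text
time: 6.45
tool_pos: [497.8, 345.8, 188.1]
tcp_rot: [179.7, -0.3, 73.3]
ft_force: [-0.5, 0.3, -1.7]
finger_gap: 59.3
grip_force: 44.7
```

Run:
```python
from f import *
S=look(["scene","side","wrist"],[("tray",box(130,150,18,0),387,-344,8,[7]),("mat",box(390,120,4,0),458,342,2,[6])])
print(r.sense()["finger_gap"],r.sense()["grip_force"])
go(387,-344,180,97.4)
cv2.imwrite("pics/w3.png",S[2]["pixels"])
```

```text
tray scene ([390.0, -345.6, 7.1], np.float64(0.975))
mat scene ([459.1, 340.8, 6.3], np.float64(0.954))
mat side ([460.7, 344.5, 5.8], np.float64(0.975))
mat wrist ([459.4, 344.0, 5.9], np.float64(0.758))
59.31617748724666 44.71000850200653
spin(rad) -0.42 then tool xyz mm [-668.7, -195.9, 2.1] | now [495.1, 344.4, 182.1] 73.3
```

Emit:
carry_out --commands '[{"jaw":0.05,"translation":[0,0,0],"spin":-0.105},{"jaw":0.05,"translation":[0,0,0],"spin":-0.105},{"jaw":0.05,"translation":[0,0,0],"spin":-0.105},{"jaw":0.05,"translation":[0,0,0],"spin":-0.105},{"jaw":0.05,"translation":[-0.0335,-0.0097,0],"spin":0},{"jaw":0.05,"translation":[-0.0335,-0.0097,0],"spin":0},{"jaw":0.05,"translation":[-0.0335,-0.0097,0],"spin":0},{"jaw":0.05,"translation":[-0.0335,-0.0097,0],"spin":0}]'

```text
time: 7.57
tool_pos: [473.7, 205.6, 182.7]
tcp_rot: [-180.0, 0.0, 97.4]
ft_force: [1.5, 0.2, -1.4]
finger_gap: 59.1
grip_force: 44.7
```

Emit:
carry_out --commands '[{"jaw":0.05,"translation":[-0.0335,-0.0097,0],"spin":0},{"jaw":0.05,"translation":[-0.0335,-0.0097,0],"spin":0},{"jaw":0.05,"translation":[-0.0335,-0.0097,0],"spin":0},{"jaw":0.05,"translation":[-0.0335,-0.0097,0],"spin":0},{"jaw":0.05,"translation":[-0.0335,-0.0097,0],"spin":0},{"jaw":0.05,"translation":[-0.0335,-0.0097,0],"spin":0},{"jaw":0.05,"translation":[-0.0335,-0.0097,0],"spin":0},{"jaw":0.05,"translation":[-0.0335,-0.0097,0],"spin":0}]'

```text
time: 8.23
tool_pos: [431.3, -70.5, 183.3]
tcp_rot: [180.0, 0.0, 97.4]
ft_force: [0.7, -0.6, -1.2]
finger_gap: 59.0
grip_force: 44.7
```

Emit:
carry_out --commands '[{"jaw":0.05,"translation":[-0.0335,-0.0097,0],"spin":0},{"jaw":0.05,"translation":[-0.0335,-0.0097,0],"spin":0},{"jaw":0.05,"translation":[-0.0335,-0.0097,0],"spin":0},{"jaw":0.05,"translation":[-0.0335,-0.0097,0],"spin":0},{"jaw":0.05,"translation":[-0.0335,-0.0097,0],"spin":0},{"jaw":0.05,"translation":[-0.0335,-0.0097,0],"spin":0},{"jaw":0.05,"translation":[-0.0335,-0.0097,0],"spin":0},{"jaw":0.05,"translation":[-0.0335,-0.0097,0],"spin":0}]'

```text
time: 8.9
tool_pos: [388.8, -346.4, 183.1]
tcp_rot: [180.0, -0.0, 97.4]
ft_force: [0.7, 0.2, -0.8]
finger_gap: 59.1
grip_force: 44.7
```

Emit:
carry_out --commands '[{"jaw":0.05,"translation":[0,0,0.025],"spin":0},{"jaw":0.05,"translation":[0,0,0.025],"spin":0},{"jaw":0.05,"translation":[0,0,0.025],"spin":0},{"jaw":0.05,"translation":[0,0,0.025],"spin":0},{"jaw":0.05,"translation":[0,0,0],"spin":0},{"jaw":0.05,"translation":[0,0,0],"spin":0},{"jaw":0.05,"translation":[0,0,0],"spin":0},{"jaw":0.05,"translation":[0,0,0],"spin":0}]'

```text
time: 9.57
tool_pos: [390.6, -345.8, 85.6]
tcp_rot: [179.9, 0.2, 97.4]
ft_force: [0.5, 0.4, -1.7]
finger_gap: 59.3
grip_force: 44.6
```

Run:
```python
from f import *
S=look(["wrist"],[("tray",box(130,150,18,0),388,-345,8,[7])])
go(388,-345,19,97.4);print(r.sense()["ft_force"])
cv2.imwrite("pics/w4.png",S[0]["pixels"])
```

```text
spin(rad) 0.0 then tool xyz mm [1.1, -2.4, 66.4] | now [390.5, -345.8, 85.4] 97.4
[-0.19763411  0.25217066 -0.25561523]
```

View pics/w4.png

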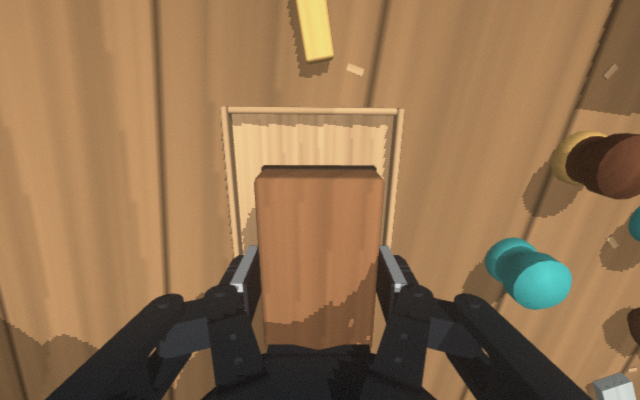

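Wrist picture: the block at (319,260) hangs squarely over the tray, whose walls are at columns 225 and 402. Lowering and releasing.

Emit:
carry_out --commands '[{"jaw":0.05,"translation":[0.001,-0.002,0.02],"spin":0},{"jaw":0.05,"translation":[0,0,0.02],"spin":0},{"jaw":0.05,"translation":[0,0,0.015],"spin":0},{"jaw":0.05,"translation":[0,0,0.008],"spin":0},{"jaw":0.05,"translation":[0,0,0.005],"spin":0},{"jaw":0.05,"translation":[0,0,0.002],"spin":0},{"jaw":0.05,"translation":[0,0,0],"spin":0},{"jaw":0.05,"translation":[0,0,0],"spin":0}]'

```text
time: 10.33
tool_pos: [388.3, -345.0, 16.7]
tcp_rot: [180.0, 0.1, 97.4]
ft_force: [-6.4, 7.3, 19.0]
finger_gap: 58.5
grip_force: 47.3
```

Emit:
carry_out --commands '[{"jaw":0.07,"translation":[0,0,0],"spin":0},{"jaw":0.07,"translation":[0,0,0],"spin":0},{"jaw":0.07,"translation":[0,0,0],"spin":0},{"jaw":0.07,"translation":[0,0,0],"spin":0},{"jaw":0.07,"translation":[0,0,-0.02],"spin":0},{"jaw":0.07,"translation":[0,0,-0.04],"spin":0},{"jaw":0.08,"translation":[0,0,-0.04],"spin":0},{"jaw":0.085,"translation":[0,0,-0.04],"spin":0}]'

```text
time: 11.0
tool_pos: [386.8, -343.4, 154.4]
tcp_rot: [-180.0, -0.1, 97.4]
ft_force: [1.3, -1.5, -0.1]
finger_gap: 84.9
grip_force: 0.0
```

Emit:
carry_out --commands '[{"jaw":0.085,"translation":[0,0,-0.04],"spin":0},{"jaw":0.085,"translation":[0,0,-0.02],"spin":0},{"jaw":0.085,"translation":[0,0,0],"spin":0},{"jaw":0.085,"translation":[0,0,0],"spin":0},{"jaw":0.085,"translation":[0,0,0],"spin":0},{"jaw":0.085,"translation":[0,0,0],"spin":0},{"jaw":0.085,"translation":[0,0,0],"spin":0},{"jaw":0.085,"translation":[0,0,0],"spin":0}]'

```text
time: 11.67
tool_pos: [386.8, -343.4, 211.7]
tcp_rot: [-179.9, -0.1, 97.4]
ft_force: [-0.4, -0.2, -0.0]
finger_gap: 85.0
grip_force: 0.0
```

Run:
```python
from f import *
S=look(["wrist","scene","side"],[("tray",box(130,150,18,0),388,-345,8,[7]),("block",box(60,100,30,5),388,-345,15,[7]),("strop",box(330,56,19,72),619,-12,82,[93]),("rack",box(74,318,30,0),618,-10,20,[3])])
go(618,-12,180,93)
```

```text
tray wrist ([384.1, -343.3, 7.1], np.float64(0.644))
tray scene ([388.7, -344.5, 7.1], np.float64(0.614))
tray side ([384.5, -343.3, 6.4], np.float64(0.601))
block wrist ([387.7, -346.4, 7.1], np.float64(0.977))
block scene ([393.0, -348.3, 6.9], np.float64(0.948))
block side ([388.9, -346.7, 6.9], np.float64(0.948))
strop scene ([621.0, -13.6, 92.6], np.float64(0.92))
strop side ([618.9, -11.3, 92.7], np.float64(0.956))
rack scene ([623.7, -16.6, 3.8], np.float64(0.512))
spin(rad) 0.077 then tool xyz mm [319.5, 247.7, 33.3] | now [387.4, -344.0, 213.3] 97.4
```

Block lies in the tray at yaw 7°, flat. Next the strop.

Emit:
carry_out --commands '[{"jaw":0.085,"translation":[0,0,0],"spin":0.083},{"jaw":0.085,"translation":[0.032,0.025,0.002],"spin":0},{"jaw":0.085,"translation":[0.032,0.025,0.002],"spin":0},{"jaw":0.085,"translation":[0.032,0.025,0.002],"spin":0},{"jaw":0.085,"translation":[0.032,0.025,0.002],"spin":0},{"jaw":0.085,"translation":[0.032,0.025,0.002],"spin":0},{"jaw":0.085,"translation":[0.032,0.025,0.002],"spin":0},{"jaw":0.085,"translation":[0.032,0.025,0.002],"spin":0}]'

```text
time: 13.08
tool_pos: [552.8, -110.3, 199.4]
tcp_rot: [180.0, 0.0, 92.6]
ft_force: [0.0, -0.4, 0.7]
finger_gap: 85.1
grip_force: 0.0
```

Emit:
carry_out --commands '[{"jaw":0.085,"translation":[0.032,0.025,0.002],"spin":0},{"jaw":0.085,"translation":[0.032,0.025,0.002],"spin":0},{"jaw":0.085,"translation":[0.032,0.024,0.002],"spin":0},{"jaw":0.085,"translation":[0,0,0],"spin":0},{"jaw":0.085,"translation":[0,0,0],"spin":0},{"jaw":0.085,"translation":[0,0,0],"spin":0},{"jaw":0.085,"translation":[0,0,0],"spin":0},{"jaw":0.085,"translation":[0,0,0],"spin":0}]'

```text
time: 13.75
tool_pos: [621.0, -14.2, 193.6]
tcp_rot: [180.0, 0.0, 92.5]
ft_force: [-0.8, 0.2, -0.1]
finger_gap: 85.1
grip_force: 0.0
```

Run:
```python
from f import *
S=look(["wrist"],[("strop",box(330,56,19,72),619,-12,82,[93])])
go(619,-12,72,92.6)
cv2.imwrite("pics/w5.png",S[0]["pixels"])
```

```text
strop wrist ([618.1, -10.0, 92.7], np.float64(0.987))
spin(rad) -0.001 then tool xyz mm [2.1, -2.0, 121.7] | now [621.1, -14.0, 193.7] 92.5
```

View pics/w5.png

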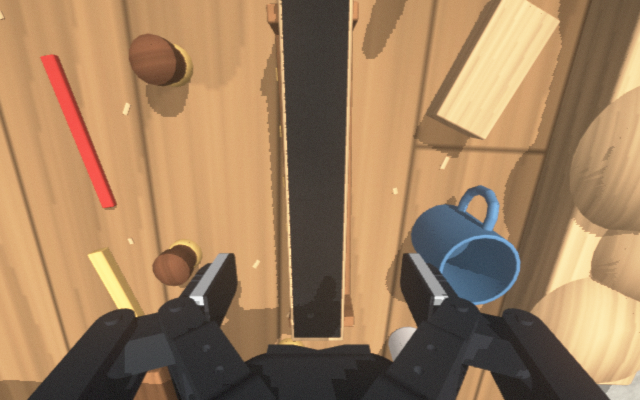

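Wrist picture: the strop is centred at (317,165) between the open fingers, with nothing in their way. Going down to grip it.

Emit:
carry_out --commands '[{"jaw":0.085,"translation":[0.003,-0.0025,0.03],"spin":0},{"jaw":0.085,"translation":[0,0,0.03],"spin":0},{"jaw":0.085,"translation":[0,0,0.03],"spin":0},{"jaw":0.085,"translation":[0,0,0.02],"spin":0},{"jaw":0.085,"translation":[0,0,0.013],"spin":0},{"jaw":0.085,"translation":[0,0,0],"spin":0},{"jaw":0.05,"translation":[0,0,0],"spin":0},{"jaw":0.05,"translation":[0,0,0],"spin":0}]' --squeeze 60

```text
time: 14.52
tool_pos: [620.1, -10.4, 72.4]
tcp_rot: [179.8, 0.0, 92.6]
ft_force: [0.6, -0.7, 0.1]
finger_gap: 63.5
grip_force: 0.0
```

Emit:
carry_out --commands '[{"jaw":0.05,"translation":[0,0,0],"spin":0},{"jaw":0.05,"translation":[0,0,0],"spin":0},{"jaw":0.05,"translation":[0,0,0],"spin":0},{"jaw":0.05,"translation":[0,0,0],"spin":0},{"jaw":0.05,"translation":[0,0,0],"spin":0},{"jaw":0.05,"translation":[0,0,0],"spin":0},{"jaw":0.05,"translation":[0,0,0],"spin":0},{"jaw":0.05,"translation":[0,0,0],"spin":0}]'

```text
time: 15.18
tool_pos: [620.7, -10.3, 73.2]
tcp_rot: [179.7, 0.0, 92.6]
ft_force: [0.1, 0.7, 6.4]
finger_gap: 54.6
grip_force: 66.2
```

Emit:
carry_out --commands '[{"jaw":0.05,"translation":[0,0,-0.005],"spin":0},{"jaw":0.05,"translation":[0,0,-0.015],"spin":0},{"jaw":0.05,"translation":[0,0,-0.025],"spin":0},{"jaw":0.05,"translation":[0,0,-0.025],"spin":0},{"jaw":0.05,"translation":[0,0,-0.025],"spin":0},{"jaw":0.05,"translation":[0,0,-0.025],"spin":0},{"jaw":0.05,"translation":[0,0,-0.02],"spin":0},{"jaw":0.05,"translation":[0,0,-0.02],"spin":0}]'

```text
time: 15.85
tool_pos: [618.6, -9.9, 232.1]
tcp_rot: [180.0, 0.0, 92.6]
ft_force: [0.7, -0.1, -2.9]
finger_gap: 54.6
grip_force: 65.1
```

Emit:
carry_out --commands '[{"jaw":0.05,"translation":[0,0,-0.02],"spin":0},{"jaw":0.05,"translation":[0,0,-0.02],"spin":0},{"jaw":0.05,"translation":[0,0,0],"spin":0},{"jaw":0.05,"translation":[0,0,0],"spin":0},{"jaw":0.05,"translation":[0,0,0],"spin":0},{"jaw":0.05,"translation":[0,0,0],"spin":0},{"jaw":0.05,"translation":[0,0,0],"spin":0},{"jaw":0.05,"translation":[0,0,0],"spin":0}]'

```text
time: 16.52
tool_pos: [618.1, -10.0, 268.7]
tcp_rot: [-179.9, -0.0, 92.6]
ft_force: [-0.1, -0.4, -3.4]
finger_gap: 54.4
grip_force: 65.2
```

Run:
```python
from f import *
st=r.sense();z=st["tool_pos"][2]
S=look(["wrist","scene","side"],[("strop",box(330,56,19,z+2),618,-11,z+10,[93]),("mat",box(390,120,4,0),459,342,2,[6])]+[("handle1",cyl(0,HPROF),x,y,25,[0]) for x,y in[(463,98),(450,-132),(595,-285)]])
for s in S[1:]:print([np.round(px2w(s,d["xy"],34)[:2]).tolist() for d in r.landmark_of(s,"tang1")])
go(460,343,z,186)
```

```text
mat side ([460.7, 344.7, 5.6], np.float64(0.985))
handle1 wrist ([459.8, 98.7, 8.4], np.float64(0.96))
handle1 scene ([455.3, -127.6, -7.2], np.float64(0.938))
handle1 side ([451.8, -126.5, 3.6], np.float64(0.918))
handle1 scene ([593.8, -280.1, 1.1], np.float64(0.94))
handle1 side ([591.1, -282.9, -0.4], np.float64(0.853))
[[624.0, -12.0], [636.0, -69.0], [614.0, 36.0], [624.0, -134.0], [746.0, 250.0], [608.0, 109.0]]
[[628.0, -130.0], [618.0, 33.0], [618.0, -75.0], [617.0, -16.0], [614.0, 92.0]]
spin(rad) 1.512 then tool xyz mm [-120.9, -367.7, 1.6] | now [618.7, -10.0, 270.3] 92.6
```

Emit:
carry_out --commands '[{"jaw":0.05,"translation":[0,0,0],"spin":-0.125},{"jaw":0.05,"translation":[0,0,0],"spin":-0.125},{"jaw":0.05,"translation":[0,0,0],"spin":-0.125},{"jaw":0.05,"translation":[0,0,0],"spin":-0.125},{"jaw":0.05,"translation":[0,0,0],"spin":-0.125},{"jaw":0.05,"translation":[0,0,0],"spin":-0.125},{"jaw":0.05,"translation":[0,0,0],"spin":-0.125},{"jaw":0.05,"translation":[0,0,0],"spin":-0.125}]'

```text
time: 18.18
tool_pos: [618.7, -10.0, 270.3]
tcp_rot: [-180.0, -0.0, 150.3]
ft_force: [-0.1, -0.3, -3.7]
finger_gap: 54.7
grip_force: 65.1
```

Emit:
carry_out --commands '[{"jaw":0.05,"translation":[0,0,0],"spin":-0.125},{"jaw":0.05,"translation":[0,0,0],"spin":-0.125},{"jaw":0.05,"translation":[0,0,0],"spin":-0.125},{"jaw":0.05,"translation":[0,0,0],"spin":-0.125},{"jaw":0.05,"translation":[0,0,0],"spin":-0.125},{"jaw":0.05,"translation":[0.011,0.0335,0],"spin":0},{"jaw":0.05,"translation":[0.011,0.0335,0],"spin":0},{"jaw":0.05,"translation":[0.011,0.0335,0],"spin":0}]'

```text
time: 18.85
tool_pos: [575.3, 87.2, 270.1]
tcp_rot: [180.0, -0.0, -174.4]
ft_force: [0.5, 1.3, -3.2]
finger_gap: 54.5
grip_force: 65.2
```

Emit:
carry_out --commands '[{"jaw":0.05,"translation":[0.011,0.0335,0],"spin":0},{"jaw":0.05,"translation":[0.011,0.0335,0],"spin":0},{"jaw":0.05,"translation":[0.011,0.0335,0],"spin":0},{"jaw":0.05,"translation":[0.011,0.0335,0],"spin":0},{"jaw":0.05,"translation":[0.011,0.0335,0],"spin":0},{"jaw":0.05,"translation":[0.011,0.0335,0],"spin":0},{"jaw":0.05,"translation":[0.011,0.0335,0],"spin":0},{"jaw":0.05,"translation":[0.011,0.0335,0],"spin":0}]'

```text
time: 19.52
tool_pos: [460.5, 346.0, 270.5]
tcp_rot: [180.0, 0.0, -174.3]
ft_force: [1.6, 0.3, -3.1]
finger_gap: 54.3
grip_force: 65.2
```

Emit:
carry_out --commands '[{"jaw":0.05,"translation":[0,0,0.04],"spin":0},{"jaw":0.05,"translation":[0,0,0.04],"spin":0},{"jaw":0.05,"translation":[0,0,0.04],"spin":0},{"jaw":0.05,"translation":[0,0,0.03],"spin":0},{"jaw":0.05,"translation":[0,0,0.03],"spin":0},{"jaw":0.05,"translation":[0,0,0.03],"spin":0},{"jaw":0.05,"translation":[0,0,0],"spin":0},{"jaw":0.05,"translation":[0,0,0],"spin":0}]'

```text
time: 20.18
tool_pos: [459.8, 343.6, 58.7]
tcp_rot: [-179.9, -0.2, -174.3]
ft_force: [0.3, 1.0, -3.3]
finger_gap: 54.4
grip_force: 65.5
```

Run:
```python
from f import *
st=r.sense();z=st["tool_pos"][2]
S=look(["side","scene"],[("strop",box(330,56,19,z+2),460,343,z+10,[6])])
go(460,343.5,4,185.8)
cv2.imwrite("pics/s5.png",S[0]["pixels"])
```

```text
strop side ([460.4, 344.5, 5.9], np.float64(0.847))
strop scene ([465.3, 339.2, 5.8], np.float64(0.779))
spin(rad) -0.001 then tool xyz mm [3.7, -1.9, 59.5] | now [463.5, 345.8, 63.5] -174.3
```

View pics/s5.png

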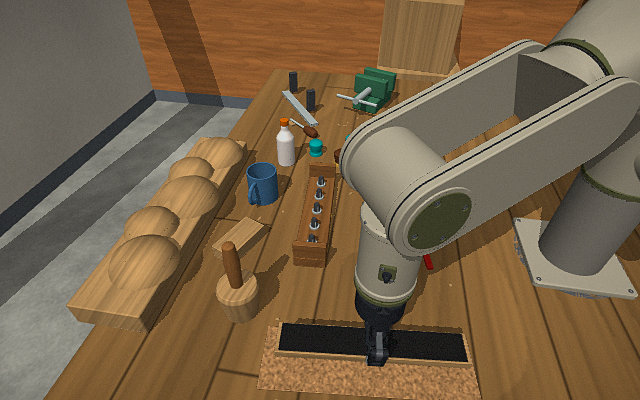

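Side picture: the strop hangs over the mat, running from (278,340) to (470,345), lengthwise along it. The five tangs stand bare at (313–320,180–240). Lowering it and releasing.

Emit:
carry_out --commands '[{"jaw":0.05,"translation":[0.0035,-0.002,0.02],"spin":0},{"jaw":0.05,"translation":[0,0,0.02],"spin":0},{"jaw":0.05,"translation":[0,0,0.01],"spin":0},{"jaw":0.05,"translation":[0,0,0.005],"spin":0},{"jaw":0.05,"translation":[0,0,0.003],"spin":0},{"jaw":0.05,"translation":[0,0,0.002],"spin":0},{"jaw":0.05,"translation":[0,0,0],"spin":0},{"jaw":0.05,"translation":[0,0,0],"spin":0}]'

```text
time: 21.05
tool_pos: [459.6, 343.3, 5.1]
tcp_rot: [179.9, 0.1, -174.2]
ft_force: [-12.4, -8.2, 25.1]
finger_gap: 54.4
grip_force: 69.0
```

Emit:
carry_out --commands '[{"jaw":0.07,"translation":[0,0,0],"spin":0},{"jaw":0.07,"translation":[0,0,0],"spin":0},{"jaw":0.085,"translation":[0,0,0],"spin":0},{"jaw":0.085,"translation":[0,0,0],"spin":0},{"jaw":0.085,"translation":[0,0,0],"spin":0},{"jaw":0.085,"translation":[0,0,-0.03],"spin":0},{"jaw":0.085,"translation":[0,0,-0.04],"spin":0},{"jaw":0.085,"translation":[0,0,-0.04],"spin":0}]'

```text
time: 21.72
tool_pos: [456.8, 341.3, 109.8]
tcp_rot: [-179.9, -0.2, -174.3]
ft_force: [0.4, 0.5, 0.5]
finger_gap: 84.9
grip_force: 0.0
```

Emit:
carry_out --commands '[{"jaw":0.085,"translation":[0,0,-0.04],"spin":0},{"jaw":0.085,"translation":[0,0,-0.04],"spin":0},{"jaw":0.085,"translation":[0,0,-0.01],"spin":0},{"jaw":0.085,"translation":[0,0,0],"spin":0},{"jaw":0.085,"translation":[0,0,0],"spin":0},{"jaw":0.085,"translation":[0,0,0],"spin":0},{"jaw":0.085,"translation":[0,0,0],"spin":0},{"jaw":0.085,"translation":[0,0,0],"spin":0}]'

```text
time: 22.38
tool_pos: [457.2, 341.6, 198.1]
tcp_rot: [-179.9, -0.2, -174.3]
ft_force: [-0.5, -0.2, 0.0]
finger_gap: 85.1
grip_force: 0.0
```

Run:
```python
from f import *
S=look(["wrist","scene","side"],[("strop",box(330,56,19,4),460,343,14,[6]),("handle1",cyl(0,HPROF),460,98.7,25,[0])])
go(460,98.7,180,92.6)
```

```text
strop wrist ([459.1, 343.2, 5.9], np.float64(0.979))
strop scene ([462.3, 340.3, 6.2], np.float64(0.905))
strop side ([460.6, 343.0, 5.9], np.float64(0.96))
handle1 wrist ([459.7, 98.7, 3.3], np.float64(0.972))
handle1 scene ([462.6, 97.0, 3.0], np.float64(0.917))
spin(rad) -1.516 then tool xyz mm [243.4, 9.3, 20.3] | now [458.2, 342.2, 200.3] -174.3
```

The strop lies on the mat, aligned with it to within about 1° and 3 mm. Next I'll survey the tangs from above the rack.

Emit:
carry_out --commands '[{"jaw":0.085,"translation":[0,0,0],"spin":0.125},{"jaw":0.085,"translation":[0,0,0],"spin":0.125},{"jaw":0.085,"translation":[0,0,0],"spin":0.125},{"jaw":0.085,"translation":[0,0,0],"spin":0.125},{"jaw":0.085,"translation":[0,0,0],"spin":0.125},{"jaw":0.085,"translation":[0,0,0],"spin":0.125},{"jaw":0.085,"translation":[0,0,0],"spin":0.125},{"jaw":0.085,"translation":[0,0,0],"spin":0.125}]'

```text
time: 23.5
tool_pos: [458.2, 342.3, 200.4]
tcp_rot: [180.0, 0.0, 128.1]
ft_force: [1.0, -0.5, 0.6]
finger_gap: 84.8
grip_force: 0.0
```

Emit:
carry_out --commands '[{"jaw":0.085,"translation":[0,0,0],"spin":0.125},{"jaw":0.085,"translation":[0,0,0],"spin":0.125},{"jaw":0.085,"translation":[0,0,0],"spin":0.125},{"jaw":0.085,"translation":[0,0,0],"spin":0.125},{"jaw":0.085,"translation":[0,0,0],"spin":0.125},{"jaw":0.085,"translation":[-0.0315,0.011,-0.002],"spin":0},{"jaw":0.085,"translation":[-0.0315,0.011,-0.002],"spin":0},{"jaw":0.085,"translation":[-0.0315,0.011,-0.002],"spin":0}]'

```text
time: 24.17
tool_pos: [495.6, 248.7, 206.4]
tcp_rot: [180.0, -0.0, 92.7]
ft_force: [1.0, -0.2, 0.1]
finger_gap: 85.0
grip_force: 0.0
```

Emit:
carry_out --commands '[{"jaw":0.085,"translation":[-0.0315,0.011,-0.002],"spin":0},{"jaw":0.085,"translation":[-0.0315,0.011,-0.002],"spin":0},{"jaw":0.085,"translation":[-0.0315,0.011,-0.002],"spin":0},{"jaw":0.085,"translation":[-0.0315,0.011,-0.002],"spin":0},{"jaw":0.085,"translation":[-0.0315,0.011,-0.002],"spin":0},{"jaw":0.085,"translation":[-0.0315,0.011,-0.002],"spin":0},{"jaw":0.085,"translation":[-0.0315,0.011,-0.002],"spin":0},{"jaw":0.085,"translation":[-0.0315,0.011,-0.002],"spin":0}]'

```text
time: 24.83
tool_pos: [595.5, -0.0, 222.6]
tcp_rot: [180.0, 0.0, 92.6]
ft_force: [0.9, 1.0, 1.0]
finger_gap: 85.1
grip_force: 0.0
```

Emit:
carry_out --commands '[{"jaw":0.085,"translation":[-0.0315,0.011,-0.002],"spin":0},{"jaw":0.085,"translation":[-0.0315,0.011,-0.002],"spin":0},{"jaw":0.085,"translation":[0,0,0],"spin":0},{"jaw":0.085,"translation":[0,0,0],"spin":0},{"jaw":0.085,"translation":[0,0,0],"spin":0},{"jaw":0.085,"translation":[0,0,0],"spin":0},{"jaw":0.085,"translation":[0,0,0],"spin":0},{"jaw":0.085,"translation":[0,0,0],"spin":0}]'

```text
time: 25.5
tool_pos: [619.7, -59.1, 226.4]
tcp_rot: [180.0, -0.0, 92.7]
ft_force: [0.4, -0.1, 0.1]
finger_gap: 85.0
grip_force: 0.0
```

```bash
cat > tangs.py <<'E'
from h import *
def tangs(names):
    for n in names:
        s=r.snapshot(n);L=r.landmark_of(s,"tang1")
        W=np.array([px2w(s,d["xy"],34)[:2] for d in L]);W=W[(abs(W[:,0]-619)<25)&(abs(W[:,1]+12)<145)]
        W=W[np.argsort(W[:,1])];k=np.round((W[:,1]+12)/56);print(n,len(L),np.round(W,1).tolist())
        # rack line fit: W = c + 56k*(-sin,cos)
        f=lambda p:np.sum(np.minimum((W[:,0]-p[0]+56*k*np.sin(p[2]/1000))**2+(W[:,1]-p[1]-56*k*np.cos(p[2]/1000))**2,100))
        o=minimize(f,[619,-12,50],method="Nelder-Mead");print("  centre",np.round(o.x[:2],1).tolist(),"yaw",round(np.degrees(o.x[2]/1000),2),"res",round(np.sqrt(o.fun/len(W)),1))
    return s
E
python3 - <<'E'
from tangs import *
s=tangs(["scene","side","wrist"])
cv2.imwrite("pics/w6.png",s["pixels"])
S=r.regions_of(s,"handle1");print([(round(d["score"],2),np.round(d["xy"]).tolist()) for d in S])
for x,y in[(460,98.7),(453,-127.5)]:
    v=pick(s,"handle1",[x,y,25],30)
    if v:print(fit(v,cyl(0,HPROF),x,y,[0]))
go(460,98.7,180,92.6)
E
```

```text
scene 6 [[625.6, -128.2], [628.2, -77.9], [618.4, -13.6], [621.1, 29.6], [611.5, 105.1]]
  centre [618.5, -12.3] yaw 3.46 res 7.1
side 5 [[625.3, -127.4], [623.2, -71.2], [632.3, -17.5], [622.9, 40.4], [613.7, 90.1]]
  centre [623.5, -17.1] yaw 2.46 res 5.5
wrist 5 [[627.3, -127.0], [620.6, -73.3], [617.5, -12.9], [612.0, 35.6], [609.3, 96.1]]
  centre [617.3, -16.3] yaw 4.58 res 2.6
[(0.72, [348.0, 334.0]), (0.71, [190.0, 238.0]), (0.65, [292.0, 317.0]), (0.63, [174.0, 18.0]), (0.19, [318.0, 127.0])]
([459.4, 99.1, -0.2], np.float64(0.981))
([453.4, -154.7, 18.3], np.float64(0.964))
spin(rad) 0.001 then tool xyz mm [166.1, -152.5, 46.3] | now [619.9, -60.3, 226.3] 92.6
```

View pics/w6.png

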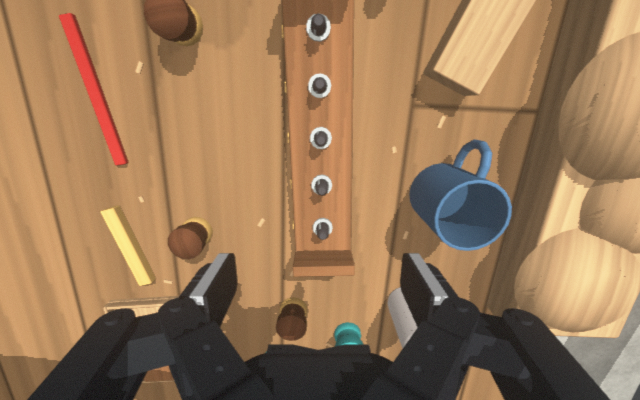

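Wrist picture: the tang collars are at (318,27), (319,86), (320,138), (321,186) and (322,229). The second handle now stands at (188,238) and has been knocked about 27 mm. I'll measure the collars precisely by their bright rings.

```bash
cat > ring.py <<'E'
from h import *
def rings(s,C=(618,-14),yaw=3.5,ks=(-2,-1,0,1,2),rad=20,name=None):
    hsv=cv2.cvtColor(s["pixels"],cv2.COLOR_BGR2HSV);m=((hsv[...,1]<70)&(hsv[...,2]>110)).astype(np.uint8)
    out=[]
    for k in ks:
        a=np.radians(yaw);p=[C[0]-56*k*np.sin(a),C[1]+56*k*np.cos(a),34];q=w2px(s,p).astype(int)
        w=np.zeros_like(m);cv2.circle(w,tuple(int(v) for v in q),rad,1,-1)
        pts=cv2.findNonZero(m&w)
        if pts is None or len(pts)<15: continue
        e=cv2.fitEllipse(cv2.convexHull(pts));W=px2w(s,e[0],34);out.append((k,*W[:2]))
        print(k,np.round(e[0],1).tolist(),np.round(e[1],1).tolist(),np.round(W[:2],1).tolist())
    o=np.array(out);k=o[:,0]
    f=lambda p:np.sum(np.abs(o[:,1]-p[0]+56*k*np.sin(p[2]/1000))+np.abs(o[:,2]-p[1]-56*k*np.cos(p[2]/1000)))
    b=minimize(f,[C[0],C[1],60],method="Nelder-Mead");print("centre",np.round(b.x[:2],1).tolist(),"yaw",round(np.degrees(b.x[2]/1000),2),"res",round(b.fun/len(k)/2,2))
E
python3 - <<'E'
from ring import *
for n in("wrist","side","scene"):
    s=r.snapshot(n);print(n)
    try: rings(s,rad=20 if n=="wrist" else 9)
    except Exception as e: print(e)
E
```

```text
wrist
-2 [322.4, 227.3] [19.2, 21.2] [627.1, -127.7]
-1 [321.2, 184.1] [20.1, 20.8] [622.8, -71.0]
0 [320.4, 137.1] [21.7, 22.2] [619.1, -15.3]
1 [319.2, 84.8] [23.1, 24.5] [615.2, 40.5]
2 [317.8, 26.3] [24.8, 27.9] [611.1, 96.3]
centre [619.1, -15.4] yaw 4.09 res 0.14
side
-2 [320.3, 183.2] [7.1, 8.1] [628.4, -126.4]
-1 [318.3, 195.8] [7.4, 9.4] [624.7, -71.5]
0 [316.4, 210.1] [6.7, 9.3] [619.5, -14.3]
1 [313.8, 225.5] [7.4, 10.2] [616.0, 41.9]
centre [620.2, -14.5] yaw 4.24 res 0.39
scene
-2 [306.8, 241.1] [7.7, 9.5] [630.3, -129.4]
-1 [321.1, 228.6] [7.6, 8.5] [626.4, -73.0]
0 [334.7, 216.6] [7.2, 8.5] [622.4, -16.9]
1 [347.4, 205.0] [7.6, 8.6] [617.5, 38.2]
2 [359.9, 194.5] [5.8, 8.4] [614.8, 92.7]
centre [622.4, -17.7] yaw 4.08 res 0.41
```

Tangs: centre (619.1,-15.4), yaw 4.1°, consistent to 0.2 mm. Handle A is at (459.6,98.9), so I'll grip it now.

Emit:
carry_out --commands '[{"jaw":0.085,"translation":[0,0,0],"spin":-0.026},{"jaw":0.085,"translation":[0.0284,-0.0248,0.008],"spin":0},{"jaw":0.085,"translation":[0.0284,-0.0248,0.008],"spin":0},{"jaw":0.085,"translation":[0.0284,-0.0248,0.008],"spin":0},{"jaw":0.085,"translation":[0.0284,-0.0248,0.008],"spin":0},{"jaw":0.085,"translation":[0.0284,-0.0248,0.008],"spin":0},{"jaw":0.085,"translation":[0.0284,-0.0248,0.008],"spin":0},{"jaw":0.085,"translation":[0,0,0],"spin":0}]'

```text
time: 26.77
tool_pos: [453.7, 102.4, 175.5]
tcp_rot: [-179.7, -0.1, 94.3]
ft_force: [-1.2, -0.4, -0.4]
finger_gap: 84.9
grip_force: 0.0
```

Run:
```python
from f import *
S=look(["wrist"],[("handle1",cyl(0,HPROF),459.6,98.9,25,[0])])
go(459.6,98.9,14,94.1)
```

```text
handle1 wrist ([459.3, 99.1, 10.6], np.float64(0.96))
spin(rad) 0.003 then tool xyz mm [-1.0, 1.2, 164.1] | now [458.3, 99.8, 178.1] 94.3
```

Emit:
carry_out --commands '[{"jaw":0.085,"translation":[-0.001,0.001,0.03],"spin":0.003},{"jaw":0.085,"translation":[0,0,0.03],"spin":0},{"jaw":0.085,"translation":[0,0,0.03],"spin":0},{"jaw":0.085,"translation":[0,0,0.03],"spin":0},{"jaw":0.085,"translation":[0,0,0.03],"spin":0},{"jaw":0.085,"translation":[0,0,0.014],"spin":0},{"jaw":0.085,"translation":[0,0,0],"spin":0},{"jaw":0.085,"translation":[0,0,0],"spin":0}]'

```text
time: 27.53
tool_pos: [460.7, 97.2, 14.2]
tcp_rot: [-179.9, 0.0, 93.9]
ft_force: [0.5, -0.7, 0.8]
finger_gap: 84.9
grip_force: 0.0
```

Emit:
carry_out --commands '[{"jaw":0.035,"translation":[0,0,0],"spin":0},{"jaw":0.035,"translation":[0,0,0],"spin":0},{"jaw":0.035,"translation":[0,0,0],"spin":0},{"jaw":0.035,"translation":[0,0,0],"spin":0},{"jaw":0.035,"translation":[0,0,0],"spin":0},{"jaw":0.035,"translation":[0,0,0],"spin":0},{"jaw":0.035,"translation":[0,0,0],"spin":0},{"jaw":0.035,"translation":[0,0,0],"spin":0}]' --squeeze 60

```text
time: 28.2
tool_pos: [461.8, 98.1, 16.2]
tcp_rot: [179.8, 0.0, 94.0]
ft_force: [-2.2, -1.5, 7.4]
finger_gap: 42.1
grip_force: 59.6
```

Emit:
carry_out --commands '[{"jaw":0.035,"translation":[0,0,-0.02],"spin":0},{"jaw":0.035,"translation":[0,0,-0.03],"spin":0},{"jaw":0.035,"translation":[0,0,-0.03],"spin":0},{"jaw":0.035,"translation":[0,0,-0.03],"spin":0},{"jaw":0.035,"translation":[0,0,0],"spin":0},{"jaw":0.035,"translation":[0,0,0],"spin":0},{"jaw":0.035,"translation":[0,0,0],"spin":0},{"jaw":0.035,"translation":[0,0,0],"spin":0}]'

```text
time: 28.87
tool_pos: [459.2, 97.9, 122.9]
tcp_rot: [-179.9, 0.0, 94.0]
ft_force: [-0.3, 0.7, -1.8]
finger_gap: 42.1
grip_force: 60.9
```

Run:
```python
from f import *
p=r.sense()["tool_pos"];z=p[2]-14
S=look(["wrist","side"],[("handle1",cyl(z,HPROF),p[0],p[1],z+25,[0])])
print(r.sense()["finger_gap"],r.sense()["grip_force"])
go(615.2,40.5,123,94.1)
```

```text
handle1 wrist ([458.1, 100.5, -4.2], np.float64(0.953))
handle1 side ([459.1, 102.6, 0.1], np.float64(0.935))
41.86793513919272 60.86174962401856
spin(rad) -0.003 then tool xyz mm [-68.4, 151.3, 0.1] | now [459.4, 98.0, 123.1] 94.0
```

Emit:
carry_out --commands '[{"jaw":0.035,"translation":[-0.0116,0.0252,0],"spin":-0.003},{"jaw":0.035,"translation":[-0.0116,0.0252,0],"spin":0},{"jaw":0.035,"translation":[-0.0116,0.0252,0],"spin":0},{"jaw":0.035,"translation":[-0.0116,0.0252,0],"spin":0},{"jaw":0.035,"translation":[-0.0116,0.0252,0],"spin":0},{"jaw":0.035,"translation":[-0.0116,0.0252,0],"spin":0},{"jaw":0.035,"translation":[0,0,0],"spin":0},{"jaw":0.035,"translation":[0,0,0],"spin":0}]'

```text
time: 29.73
tool_pos: [616.2, 38.8, 122.7]
tcp_rot: [-179.9, -0.0, 94.1]
ft_force: [-0.3, 0.6, -1.0]
finger_gap: 42.2
grip_force: 61.2
```

Emit:
carry_out --commands '[{"jaw":0.035,"translation":[0,0,0.02],"spin":0},{"jaw":0.035,"translation":[0,0,0.015],"spin":0},{"jaw":0.035,"translation":[0,0,0.005],"spin":0},{"jaw":0.035,"translation":[0,0,0],"spin":0},{"jaw":0.035,"translation":[0,0,0],"spin":0},{"jaw":0.035,"translation":[0,0,0],"spin":0},{"jaw":0.035,"translation":[0,0,0],"spin":0},{"jaw":0.035,"translation":[0,0,0],"spin":0}]'

```text
time: 30.4
tool_pos: [616.8, 39.5, 85.5]
tcp_rot: [179.9, 0.0, 94.1]
ft_force: [0.0, 0.7, 0.1]
finger_gap: 42.4
grip_force: 61.2
```

Run:
```python
from ring import *
s=r.snapshot("wrist");a=s["pixels"]
try: rings(s,(619.1,-15.4),4.09,ks=(0,2))
except Exception as e: print(e)
cv2.imwrite("pics/w7.png",np.hstack([cv2.resize(a[60:360,150:490],None,fx=1.17,fy=1.17),cv2.resize(r.snapshot("side")["pixels"][150:300,220:392],None,fx=2.34,fy=2.34)[:351]]))
go(615.2,39.5,49,94.1)
```

```text
2 [317.5, 140.2] [37.6, 37.9] [611.2, 96.5]
centre [618.1, -15.3] yaw 3.56 res 0.0
spin(rad) 0.0 then tool xyz mm [0.2, -1.3, 36.1] | now [616.5, 39.4, 85.1] 94.1
```

View pics/w7.png

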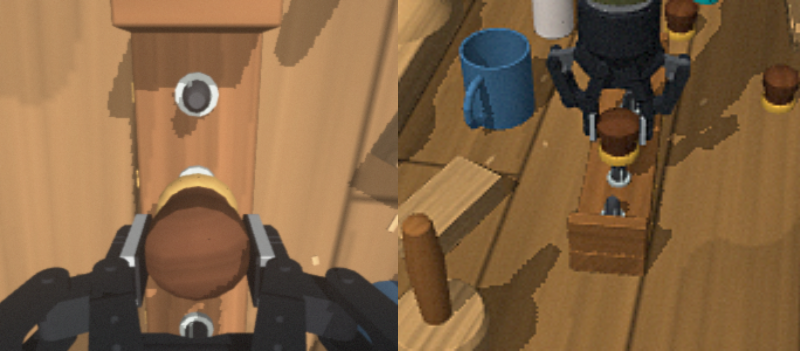

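The handle sits in line with tangs 5 and 3 (crop columns 197 and 196, handle at 197), with its brass foot just above tang 4. Pushing down.

Emit:
carry_out --commands '[{"jaw":0.035,"translation":[0,-0.0008,0.01],"spin":0},{"jaw":0.035,"translation":[0,0,0.008],"spin":0},{"jaw":0.035,"translation":[0,0,0.006],"spin":0},{"jaw":0.035,"translation":[0,0,0.004],"spin":0},{"jaw":0.035,"translation":[0,0,0.004],"spin":0},{"jaw":0.035,"translation":[0,0,0.003],"spin":0},{"jaw":0.035,"translation":[0,0,0],"spin":0},{"jaw":0.035,"translation":[0,0,0],"spin":0}]'

```text
time: 31.17
tool_pos: [616.2, 39.4, 50.2]
tcp_rot: [179.9, 0.0, 94.1]
ft_force: [2.7, 0.4, 5.5]
finger_gap: 42.0
grip_force: 61.7
```

Emit:
carry_out --commands '[{"jaw":0.035,"translation":[0,0,0.002],"spin":0},{"jaw":0.035,"translation":[0,0,0.002],"spin":0},{"jaw":0.035,"translation":[0,0,0],"spin":0},{"jaw":0.035,"translation":[0,0,0],"spin":0},{"jaw":0.035,"translation":[0,0,0],"spin":0},{"jaw":0.035,"translation":[0,0,0],"spin":0},{"jaw":0.035,"translation":[0,0,0],"spin":0},{"jaw":0.035,"translation":[0,0,0],"spin":0}]'

```text
time: 31.83
tool_pos: [616.4, 39.4, 49.9]
tcp_rot: [179.9, 0.0, 94.1]
ft_force: [-14.4, 0.6, 33.7]
finger_gap: 42.4
grip_force: 64.5
```

It stalled at TCP 49.9 with 34 N. The grasp was 16 mm above the foot, so the foot is on the collar at 34. Releasing.

Emit:
carry_out --commands '[{"jaw":0.035,"translation":[0,0,-0.003],"spin":0},{"jaw":0.06,"translation":[0,0,0],"spin":0},{"jaw":0.08,"translation":[0,0,0],"spin":0},{"jaw":0.08,"translation":[0,0,0],"spin":0},{"jaw":0.08,"translation":[0,0,-0.02],"spin":0},{"jaw":0.085,"translation":[0,0,-0.04],"spin":0},{"jaw":0.085,"translation":[0,0,-0.04],"spin":0},{"jaw":0.085,"translation":[0,0,-0.03],"spin":0}]'

```text
time: 32.5
tool_pos: [615.1, 39.3, 180.2]
tcp_rot: [-180.0, 0.0, 94.1]
ft_force: [1.1, 0.1, 2.0]
finger_gap: 85.2
grip_force: 0.0
```

Run:
```python
from f import *
S=look(["side","scene","wrist"],[("handle1",cyl(34,HPROF),615.2,40.5,59,[0]),("handle1",cyl(0,HPROF),453,-155,25,[0]),("handle1",cyl(0,HPROF),592.5,-281.5,25,[0])])
for s in S[:2]:print([np.round(d["xy"]).tolist() for d in r.spot_in(s,"handle1")])
go(453.5,-154.5,180,94.1)
```

```text
handle1 side ([615.8, 39.5, 4.5], np.float64(0.942))
handle1 scene ([616.7, 38.2, -0.4], np.float64(0.944))
handle1 wrist ([614.7, 40.2, -2.7], np.float64(0.973))
handle1 side ([454.2, -153.5, 3.7], np.float64(0.928))
handle1 scene ([458.2, -156.3, -4.0], np.float64(0.941))
handle1 scene ([596.1, -281.6, 2.9], np.float64(0.842))
[[381.0, 187.0], [312.0, 220.0], [367.0, 379.0]]
[[220.0, 282.0], [254.0, 268.0], [349.0, 202.0], [264.0, 300.0], [259.0, 208.0], [194.0, 237.0]]
spin(rad) 0.0 then tool xyz mm [-181.8, -175.0, -2.2] | now [615.0, 39.3, 177.8] 94.1
```

Emit:
carry_out --commands '[{"jaw":0.085,"translation":[-0.026,-0.025,0],"spin":0},{"jaw":0.085,"translation":[-0.026,-0.025,0],"spin":0},{"jaw":0.085,"translation":[-0.026,-0.025,0],"spin":0},{"jaw":0.085,"translation":[-0.026,-0.025,0],"spin":0},{"jaw":0.085,"translation":[-0.026,-0.025,0],"spin":0},{"jaw":0.085,"translation":[-0.026,-0.025,0],"spin":0},{"jaw":0.085,"translation":[-0.026,-0.025,0],"spin":0},{"jaw":0.085,"translation":[0,0,0],"spin":0}]'

```text
time: 33.87
tool_pos: [450.6, -158.8, 178.3]
tcp_rot: [-179.9, 0.1, 93.9]
ft_force: [0.0, -0.3, 0.7]
finger_gap: 85.2
grip_force: 0.0
```

Run:
```python
from f import *
S=look(["wrist"],[("handle1",cyl(0,HPROF),453.5,-154.5,25,[0])])
go(453.5,-154.5,14,94.1)
```

```text
handle1 wrist ([453.1, -154.9, 3.1], np.float64(0.954))
spin(rad) -0.003 then tool xyz mm [1.3, 0.3, 164.6] | now [453.3, -155.8, 178.6] 94.0
```

Emit:
carry_out --commands '[{"jaw":0.085,"translation":[0.001,0,0.03],"spin":0},{"jaw":0.085,"translation":[0,0,0.03],"spin":0},{"jaw":0.085,"translation":[0,0,0.03],"spin":0},{"jaw":0.085,"translation":[0,0,0.03],"spin":0},{"jaw":0.085,"translation":[0,0,0.03],"spin":0},{"jaw":0.085,"translation":[0,0,0.014],"spin":0},{"jaw":0.085,"translation":[0,0,0],"spin":0},{"jaw":0.085,"translation":[0,0,0],"spin":0}]'

```text
time: 34.63
tool_pos: [453.6, -152.6, 13.7]
tcp_rot: [-179.9, -0.1, 94.2]
ft_force: [0.5, -0.4, -0.2]
finger_gap: 85.1
grip_force: 0.0
```

Emit:
carry_out --commands '[{"jaw":0.035,"translation":[0,0,0],"spin":0},{"jaw":0.035,"translation":[0,0,0],"spin":0},{"jaw":0.035,"translation":[0,0,0],"spin":0},{"jaw":0.035,"translation":[0,0,0],"spin":0},{"jaw":0.035,"translation":[0,0,0],"spin":0},{"jaw":0.035,"translation":[0,0,0],"spin":0},{"jaw":0.035,"translation":[0,0,0],"spin":0},{"jaw":0.035,"translation":[0,0,0],"spin":0}]' --squeeze 60

```text
time: 35.3
tool_pos: [455.2, -154.3, 16.2]
tcp_rot: [179.8, 0.1, 94.1]
ft_force: [-1.7, 1.8, 8.1]
finger_gap: 42.3
grip_force: 59.7
```

Emit:
carry_out --commands '[{"jaw":0.035,"translation":[0,0,-0.02],"spin":0},{"jaw":0.035,"translation":[0,0,-0.03],"spin":0},{"jaw":0.035,"translation":[0,0,-0.03],"spin":0},{"jaw":0.035,"translation":[0,0,-0.03],"spin":0},{"jaw":0.035,"translation":[0,0,0],"spin":0},{"jaw":0.035,"translation":[0,0,0],"spin":0},{"jaw":0.035,"translation":[0,0,0],"spin":0},{"jaw":0.035,"translation":[0,0,0],"spin":0}]'

```text
time: 35.97
tool_pos: [452.8, -153.3, 122.9]
tcp_rot: [-179.9, -0.1, 94.1]
ft_force: [0.7, 0.4, -1.6]
finger_gap: 42.2
grip_force: 60.8
```

Run:
```python
from f import *
p=r.sense()["tool_pos"];z=p[2]-16
S=look(["wrist"],[("handle1",cyl(z,HPROF),p[0],p[1],z+25,[0])])
print(r.sense()["finger_gap"],r.sense()["grip_force"])
go(619.1,-15.4,123,94.1)
```

```text
handle1 wrist ([451.8, -153.7, 7.2], np.float64(0.978))
42.092951332385134 60.84720687533263
spin(rad) 0.0 then tool xyz mm [125.6, 175.9, -0.3] | now [452.7, -153.3, 122.7] 94.1
```

Emit:
carry_out --commands '[{"jaw":0.035,"translation":[0.018,0.0251,0],"spin":0},{"jaw":0.035,"translation":[0.018,0.0251,0],"spin":0},{"jaw":0.035,"translation":[0.018,0.0251,0],"spin":0},{"jaw":0.035,"translation":[0.018,0.0251,0],"spin":0},{"jaw":0.035,"translation":[0.018,0.0251,0],"spin":0},{"jaw":0.035,"translation":[0.018,0.0251,0],"spin":0},{"jaw":0.035,"translation":[0.018,0.0251,0],"spin":0},{"jaw":0.035,"translation":[0,0,0],"spin":0}]'

```text
time: 36.73
tool_pos: [622.0, -11.7, 122.3]
tcp_rot: [-180.0, -0.1, 94.3]
ft_force: [-0.7, -1.4, -0.5]
finger_gap: 42.2
grip_force: 61.2
```

Emit:
carry_out --commands '[{"jaw":0.035,"translation":[0,0,0.02],"spin":0},{"jaw":0.035,"translation":[0,0,0.015],"spin":0},{"jaw":0.035,"translation":[0,0,0.003],"spin":0},{"jaw":0.035,"translation":[0,0,0],"spin":0},{"jaw":0.035,"translation":[0,0,0],"spin":0},{"jaw":0.035,"translation":[0,0,0],"spin":0},{"jaw":0.035,"translation":[0,0,0],"spin":0},{"jaw":0.035,"translation":[0,0,0],"spin":0}]'

```text
time: 37.4
tool_pos: [620.6, -15.6, 87.5]
tcp_rot: [179.9, 0.0, 94.1]
ft_force: [-0.7, 0.8, -0.0]
finger_gap: 42.1
grip_force: 61.2
```

```bash
python3 -c "
from h import *
go(619.1,-14.7,49,94.1)"
```

```text
spin(rad) 0.0 then tool xyz mm [1.0, -1.4, 38.5] | now [620.6, -15.6, 87.5] 94.1
```

Emit:
carry_out --commands '[{"jaw":0.035,"translation":[0.001,-0.0018,0.01],"spin":0},{"jaw":0.035,"translation":[0,0,0.01],"spin":0},{"jaw":0.035,"translation":[0,0,0.006],"spin":0},{"jaw":0.035,"translation":[0,0,0.004],"spin":0},{"jaw":0.035,"translation":[0,0,0.004],"spin":0},{"jaw":0.035,"translation":[0,0,0.003],"spin":0},{"jaw":0.035,"translation":[0,0,0],"spin":0},{"jaw":0.035,"translation":[0,0,0],"spin":0}]'

```text
time: 38.07
tool_pos: [619.9, -15.0, 50.2]
tcp_rot: [179.8, 0.1, 94.1]
ft_force: [5.0, -1.5, 5.9]
finger_gap: 42.0
grip_force: 61.9
```

Emit:
carry_out --commands '[{"jaw":0.035,"translation":[0,0,0.002],"spin":0},{"jaw":0.035,"translation":[0,0,0.0015],"spin":0},{"jaw":0.035,"translation":[0,0,0],"spin":0},{"jaw":0.035,"translation":[0,0,0],"spin":0},{"jaw":0.035,"translation":[0,0,0],"spin":0},{"jaw":0.035,"translation":[0,0,0],"spin":0},{"jaw":0.035,"translation":[0,0,0],"spin":0},{"jaw":0.035,"translation":[0,0,0],"spin":0}]'

```text
time: 38.73
tool_pos: [620.2, -15.1, 49.9]
tcp_rot: [179.8, 0.1, 94.1]
ft_force: [-9.5, -0.6, 29.8]
finger_gap: 42.1
grip_force: 64.4
```

Home in the same way (TCP 49.9, 30 N). Releasing.

Emit:
carry_out --commands '[{"jaw":0.035,"translation":[0,0,-0.003],"spin":0},{"jaw":0.06,"translation":[0,0,0],"spin":0},{"jaw":0.08,"translation":[0,0,0],"spin":0},{"jaw":0.08,"translation":[0,0,0],"spin":0},{"jaw":0.08,"translation":[0,0,-0.02],"spin":0},{"jaw":0.085,"translation":[0,0,-0.04],"spin":0},{"jaw":0.085,"translation":[0,0,-0.04],"spin":0},{"jaw":0.085,"translation":[0,0,-0.03],"spin":0}]'

```text
time: 39.4
tool_pos: [617.9, -14.5, 180.6]
tcp_rot: [-180.0, -0.0, 94.1]
ft_force: [1.5, -0.4, 0.8]
finger_gap: 84.8
grip_force: 0.0
```

Run:
```python
from f import *
S=look(["side","scene","wrist"],[("handle1",cyl(34,HPROF),619.1,-15.4,59,[0]),("handle1",cyl(0,HPROF),592.5,-281.5,25,[0])])
go(592.5,-281.5,180,94.1)
```

```text
handle1 side ([620.7, -20.6, 1.2], np.float64(0.675))
handle1 scene ([622.5, -17.6, 4.7], np.float64(0.944))
handle1 wrist ([619.1, -15.4, 0.2], np.float64(0.972))
handle1 side ([590.9, -278.9, 6.4], np.float64(0.606))
handle1 scene ([594.8, -280.9, -0.1], np.float64(0.95))
spin(rad) 0.0 then tool xyz mm [-264.6, -43.4, -3.5] | now [616.8, -14.4, 176.5] 94.1
```

Emit:
carry_out --commands '[{"jaw":0.085,"translation":[-0.033,-0.0054,0],"spin":0},{"jaw":0.085,"translation":[-0.033,-0.0054,0],"spin":0},{"jaw":0.085,"translation":[-0.033,-0.0054,0],"spin":0},{"jaw":0.085,"translation":[-0.033,-0.0054,0],"spin":0},{"jaw":0.085,"translation":[-0.033,-0.0054,0],"spin":0},{"jaw":0.085,"translation":[-0.033,-0.0054,0],"spin":0},{"jaw":0.085,"translation":[-0.033,-0.0054,0],"spin":0},{"jaw":0.085,"translation":[-0.033,-0.0054,0],"spin":0}]'

```text
time: 40.52
tool_pos: [593.0, -282.3, 177.4]
tcp_rot: [-179.9, -0.1, 94.1]
ft_force: [0.8, -0.2, 0.2]
finger_gap: 85.2
grip_force: 0.0
```

Emit:
carry_out --commands '[{"jaw":0.085,"translation":[0,0,0],"spin":0},{"jaw":0.085,"translation":[0,0,0],"spin":0},{"jaw":0.085,"translation":[0,0,0],"spin":0},{"jaw":0.085,"translation":[0,0,0],"spin":0},{"jaw":0.085,"translation":[0,0,0],"spin":0},{"jaw":0.085,"translation":[0,0,0],"spin":0},{"jaw":0.085,"translation":[0,0,0],"spin":0},{"jaw":0.085,"translation":[0,0,0],"spin":0}]'

```text
time: 41.18
tool_pos: [594.2, -280.4, 178.9]
tcp_rot: [180.0, 0.0, 94.2]
ft_force: [0.3, 0.0, -0.2]
finger_gap: 85.3
grip_force: 0.0
```

Run:
```python
from f import *
S=look(["wrist"],[("handle1",cyl(0,HPROF),592.5,-281,25,[0])])
go(592.5,-281,14,94.1)
cv2.imwrite("pics/w8.png",S[0]["pixels"])
```

```text
handle1 wrist ([590.3, -279.7, 5.8], np.float64(0.962))
spin(rad) 0.001 then tool xyz mm [-0.2, -1.6, 165.0] | now [594.1, -280.7, 179.0] 94.2
```

View pics/w8.png

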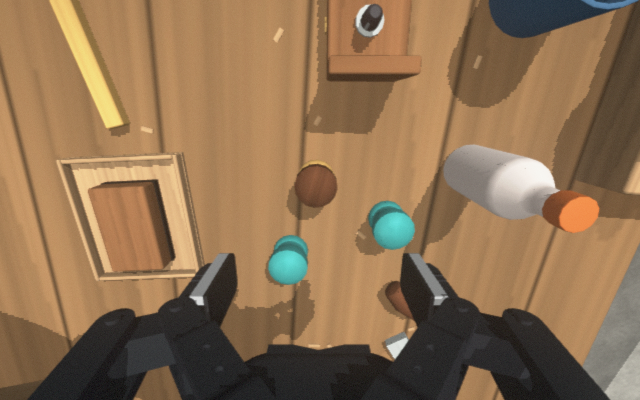

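Wrist picture: the dark handle is at (316,185), turquoise ones at (390,225) and (290,262), and the glue at (500,185). I'll descend with narrowed jaws to clear the turquoise one.

Emit:
carry_out --commands '[{"jaw":0.068,"translation":[0.001,-0.003,0.02],"spin":0},{"jaw":0.068,"translation":[0,0,0.02],"spin":0},{"jaw":0.068,"translation":[0,0,0.03],"spin":0},{"jaw":0.068,"translation":[0,0,0.03],"spin":0},{"jaw":0.068,"translation":[0,0,0.03],"spin":0},{"jaw":0.068,"translation":[0,0,0.02],"spin":0},{"jaw":0.068,"translation":[0,0,0.015],"spin":0},{"jaw":0.068,"translation":[0,0,0],"spin":0}]'

```text
time: 41.95
tool_pos: [588.3, -278.8, 9.5]
tcp_rot: [-179.7, -0.2, 94.1]
ft_force: [-0.2, 0.7, -1.5]
finger_gap: 68.0
grip_force: 0.0
```

Emit:
carry_out --commands '[{"jaw":0.035,"translation":[0,0,0],"spin":0},{"jaw":0.035,"translation":[0,0,0],"spin":0},{"jaw":0.035,"translation":[0,0,0],"spin":0},{"jaw":0.035,"translation":[0,0,0],"spin":0},{"jaw":0.035,"translation":[0,0,0],"spin":0},{"jaw":0.035,"translation":[0,0,0],"spin":0},{"jaw":0.035,"translation":[0,0,0],"spin":0},{"jaw":0.035,"translation":[0,0,0],"spin":0}]' --squeeze 60

```text
time: 42.62
tool_pos: [592.5, -281.1, 16.2]
tcp_rot: [179.8, 0.1, 94.1]
ft_force: [0.6, -0.3, 6.1]
finger_gap: 42.1
grip_force: 61.0
```

Emit:
carry_out --commands '[{"jaw":0.035,"translation":[0,0,-0.02],"spin":0},{"jaw":0.035,"translation":[0,0,-0.03],"spin":0},{"jaw":0.035,"translation":[0,0,-0.03],"spin":0},{"jaw":0.035,"translation":[0,0,-0.03],"spin":0},{"jaw":0.035,"translation":[0,0,0],"spin":0},{"jaw":0.035,"translation":[0,0,0],"spin":0},{"jaw":0.035,"translation":[0,0,0],"spin":0},{"jaw":0.035,"translation":[0,0,0],"spin":0}]'

```text
time: 43.28
tool_pos: [589.9, -279.7, 122.1]
tcp_rot: [-179.9, -0.1, 94.1]
ft_force: [-0.3, 1.2, -1.2]
finger_gap: 42.1
grip_force: 60.9
```

Run:
```python
from f import *
p=r.sense()["tool_pos"];z=p[2]-16
S=look(["wrist","scene"],[("handle1",cyl(z,HPROF),p[0],p[1],z+25,[0])])
print(r.sense()["finger_gap"],r.sense()["grip_force"])
go(623.1,-71.2,123,94.1)
```

```text
handle1 wrist ([589.0, -278.5, 2.6], np.float64(0.968))
handle1 scene ([590.0, -280.5, 1.6], np.float64(0.29))
42.10273247716029 60.91297327482607
spin(rad) 0.0 then tool xyz mm [205.7, 47.8, -0.7] | now [590.1, -279.8, 122.3] 94.1
```

Emit:
carry_out --commands '[{"jaw":0.035,"translation":[0.0292,0.0067,0],"spin":0},{"jaw":0.035,"translation":[0.0292,0.0067,0],"spin":0},{"jaw":0.035,"translation":[0.0292,0.0067,0],"spin":0},{"jaw":0.035,"translation":[0.0292,0.0067,0],"spin":0},{"jaw":0.035,"translation":[0.0292,0.0067,0],"spin":0},{"jaw":0.035,"translation":[0.0292,0.0067,0],"spin":0},{"jaw":0.035,"translation":[0.0292,0.0067,0],"spin":0},{"jaw":0.035,"translation":[0,0,0],"spin":0}]'

```text
time: 44.15
tool_pos: [623.2, -67.4, 123.1]
tcp_rot: [-180.0, -0.1, 94.4]
ft_force: [0.5, -0.3, -0.5]
finger_gap: 42.0
grip_force: 60.9
```

Emit:
carry_out --commands '[{"jaw":0.035,"translation":[0,0,0.02],"spin":0},{"jaw":0.035,"translation":[0,0,0.01],"spin":0},{"jaw":0.035,"translation":[0,0,0.005],"spin":0},{"jaw":0.035,"translation":[0,0,0],"spin":0},{"jaw":0.035,"translation":[0,0,0],"spin":0},{"jaw":0.035,"translation":[0,0,0],"spin":0},{"jaw":0.035,"translation":[0,0,0],"spin":0},{"jaw":0.035,"translation":[0,0,0],"spin":0}]'

```text
time: 44.82
tool_pos: [623.5, -73.3, 89.7]
tcp_rot: [179.9, 0.0, 94.1]
ft_force: [0.1, 0.1, -0.9]
finger_gap: 42.2
grip_force: 60.9
```

```bash
python3 -c "
from h import *
go(623.1,-72.2,49,94.1)"
```

```text
spin(rad) 0.0 then tool xyz mm [1.2, -0.3, 40.7] | now [623.5, -73.3, 89.7] 94.1
```

Emit:
carry_out --commands '[{"jaw":0.035,"translation":[0.001,-0.0006,0.012],"spin":0},{"jaw":0.035,"translation":[0,0,0.01],"spin":0},{"jaw":0.035,"translation":[0,0,0.006],"spin":0},{"jaw":0.035,"translation":[0,0,0.004],"spin":0},{"jaw":0.035,"translation":[0,0,0.004],"spin":0},{"jaw":0.035,"translation":[0,0,0.003],"spin":0},{"jaw":0.035,"translation":[0,0,0],"spin":0},{"jaw":0.035,"translation":[0,0,0],"spin":0}]'

```text
time: 45.48
tool_pos: [624.0, -72.4, 50.2]
tcp_rot: [179.8, 0.1, 94.1]
ft_force: [6.2, -0.9, 2.6]
finger_gap: 42.2
grip_force: 61.7
```

Emit:
carry_out --commands '[{"jaw":0.035,"translation":[0,0,0.002],"spin":0},{"jaw":0.035,"translation":[0,0,0.0015],"spin":0},{"jaw":0.035,"translation":[0,0,0],"spin":0},{"jaw":0.035,"translation":[0,0,0],"spin":0},{"jaw":0.035,"translation":[0,0,0],"spin":0},{"jaw":0.035,"translation":[0,0,0],"spin":0},{"jaw":0.035,"translation":[0,0,0],"spin":0},{"jaw":0.035,"translation":[0,0,0],"spin":0}]'

```text
time: 46.15
tool_pos: [624.2, -72.5, 50.0]
tcp_rot: [179.8, 0.1, 94.1]
ft_force: [-7.1, 0.8, 26.8]
finger_gap: 42.2
grip_force: 64.1
```

Emit:
carry_out --commands '[{"jaw":0.035,"translation":[0,0,-0.003],"spin":0},{"jaw":0.06,"translation":[0,0,0],"spin":0},{"jaw":0.08,"translation":[0,0,0],"spin":0},{"jaw":0.08,"translation":[0,0,0],"spin":0},{"jaw":0.08,"translation":[0,0,-0.02],"spin":0},{"jaw":0.085,"translation":[0,0,-0.04],"spin":0},{"jaw":0.085,"translation":[0,0,-0.04],"spin":0},{"jaw":0.085,"translation":[0,0,-0.03],"spin":0}]'

```text
time: 46.82
tool_pos: [622.1, -72.0, 181.1]
tcp_rot: [-180.0, -0.0, 94.1]
ft_force: [0.4, -0.8, 1.2]
finger_gap: 84.8
grip_force: 0.0
```

Emit:
carry_out --commands '[{"jaw":0.085,"translation":[-0.02,-0.03,-0.02],"spin":0},{"jaw":0.085,"translation":[-0.02,-0.03,-0.02],"spin":0},{"jaw":0.085,"translation":[-0.02,-0.03,-0.02],"spin":0},{"jaw":0.085,"translation":[-0.02,-0.03,-0.02],"spin":0},{"jaw":0.085,"translation":[-0.02,-0.03,0],"spin":0},{"jaw":0.085,"translation":[0,0,0],"spin":0},{"jaw":0.085,"translation":[0,0,0],"spin":0},{"jaw":0.085,"translation":[0,0,0],"spin":0}]'

```text
time: 47.48
tool_pos: [479.6, -182.3, 258.4]
tcp_rot: [-179.9, -0.1, 94.1]
ft_force: [-0.3, -0.6, 0.3]
finger_gap: 85.0
grip_force: 0.0
```

Run:
```python
from f import *
H=[("handle1",cyl(34,HPROF),x,y,59,[0]) for x,y in[(615.1,40.5),(619.1,-15.4),(623.1,-71.2)]]
S=look(["wrist","side","scene"],H+[("block",box(60,100,30,5),388,-346,15,[7]),("strop",box(330,56,19,4),460,343,14,[6]),("mat",box(390,120,4,0),459,342,2,[6])])
# height check: compare IoU for foot height 34 vs 39 vs 44 in side view
for n,s in zip("wsc",S):
    for h in H:
        v=pick(s,"handle1",[h[2],h[3],59],14)
        if v:print(n,h[3],[fit(v,cyl(z,HPROF),h[2],h[3],[0]) for z in(34,40)])
cv2.imwrite("pics/end.png",S[1]["pixels"])
```

```text
handle1 side ([616.4, 39.8, 4.5], np.float64(0.947))
handle1 scene ([618.1, 38.5, 7.8], np.float64(0.876))
handle1 wrist ([619.8, -15.1, 0.6], np.float64(0.971))
handle1 side ([623.7, -30.8, 3.0], np.float64(0.632))
handle1 scene ([622.1, -16.9, 2.6], np.float64(0.948))
handle1 wrist ([623.6, -71.4, 3.2], np.float64(0.964))
handle1 side ([626.5, -75.9, -1.1], np.float64(0.669))
handle1 scene ([625.8, -73.6, 4.2], np.float64(0.89))
block wrist ([388.9, -345.7, 6.0], np.float64(0.866))
block side ([389.5, -344.7, -0.1], np.float64(0.862))
block scene ([393.5, -347.8, 6.1], np.float64(0.933))
strop side ([460.1, 342.7, 5.8], np.float64(0.943))
strop scene ([463.6, 339.4, 6.1], np.float64(0.935))
mat scene ([462.3, 340.2, 6.1], np.float64(0.496))
w -15.4 [([619.8, -15.1, 0.6], np.float64(0.971)), ([617.3, -16.5, 5.6], np.float64(0.946))]
w -71.2 [([623.6, -71.4, 3.2], np.float64(0.964)), ([620.6, -72.0, 3.5], np.float64(0.937))]
s 40.5 [([616.4, 39.8, 4.5], np.float64(0.947)), ([615.4, 45.6, -2.2], np.float64(0.943))]
s -15.4 [([623.7, -30.8, 3.0], np.float64(0.632)), ([622.6, -21.7, 8.1], np.float64(0.621))]
s -71.2 [([626.5, -75.9, -1.1], np.float64(0.669)), ([625.3, -70.5, 11.3], np.float64(0.663))]
c 40.5 [([618.1, 38.5, 7.8], np.float64(0.876)), ([621.6, 34.5, 5.7], np.float64(0.86))]
c -15.4 [([622.1, -16.9, 2.6], np.float64(0.948)), ([625.0, -19.7, 6.4], np.float64(0.945))]
c -71.2 [([625.8, -73.6, 4.2], np.float64(0.89)), ([628.0, -74.7, 2.8], np.float64(0.883))]
```

View pics/end.png

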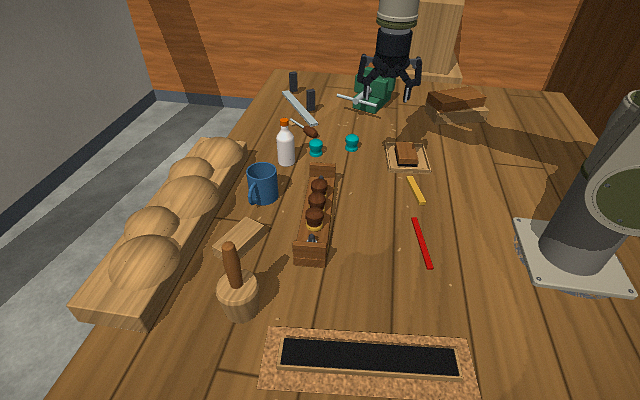

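Side picture: three dark handles are seated at (314,215), (317,199) and (319,186), the block is in the tray at (408,154), and the strop is on the mat at (368,357). No loose dark handle remains, and the mallet, glue and mug are untouched.

```bash
python3 -c "
from bench import r
print(r.hand_in())"
```

```text
the job is handed in; nothing more can be done
None
```

The job is handed in: the sanding block lies in its tray, the strop lies lengthwise on the mat, and the three handles present are pressed home on tangs 2, 3 and 4, but `r.hand_in()` returned no verdict.

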